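# Shelve coated ware by height in a drying rack and set the trays ajar

## Robot

A 6-joint arm with a two-finger parallel gripper is mounted at the origin on the work surface. World frame = base frame: x ahead of the robot, y to its left, z up, the work surface at z = 0. Lengths are in mm, angles in rad, forces in N, time in s.
With the tool pointing down it reaches from about 275 to 775 mm from the base axis. Payload 14.6 kg.
Tool frame: the origin (TCP) lies on the mounting face of the last link; the fingertips stand 173 mm ahead of it and the grasp point (between the pads) lies 155 mm ahead of it; z points along the fingers, y is the direction in which the jaws open and shut (so a half turn about z gives the same grasp; the last joint's range is limited). The gripper opens to 85 mm and grips with 20 to 120 N. Pads are 22 mm wide; open, the fingers measure 114 mm over their backs; the gripper's body (76 mm by 85 mm) begins 54 mm behind the grasp point. The pads swing forward as they close: fully open they stand 13 mm farther back than shut.
Start: joints at [1.01, 0.263, -0.048, 1.259, 0, 1.415], TCP at [207.251, 482.365, 404.678] pointing down, gripper open.
Joint ranges: [-2.65, 2.65], [-0.89, 1.7], [-1.18, 1.37], [-2.13, 2.11], [-1.35, 1.29], [-3.14, 3.14]. Speed limits (rad/s): [1.89, 1.89, 2.57, 2.79, 3.14, 3.14].

## Interface

Orientations are given as a unit quaternion [x, y, z, w].
In Python, from cell import telemetry, grab_frame, get_calibration, order gives the robot as it stands.
- The arm moves only by the tool apply_moves, never from a script. Its arguments are lists of equal length, an entry for each row: "gripper": the opening, from 0 (shut) to 1 (fully open); "dp": the shift along the tool's x, y, z in mm, a list of three; "delta_rot": the turn, a rotation vector about the tool's x, y, z in degrees, a list of three. In form: {"gripper": [gripper, ...], "dp": [[x, y, z], ...], "delta_rot": [[wx, wy, wz], ...]}. A call has 1 to 10 rows; each row shifts and turns the pose as measured when the row begins, along the tool's axes as they then stand; what a row does not reach is not made up. A row lasts 1/8 s, in which the tool goes at most 62.5 mm and 10.7 degrees, less where a joint would pass 70% of its speed; a pose out of reach is approached as far as the arm can. A call is refused whole if a number of a shift passes 62.5 or a number of a turn 10.7, either way. A call with a gripper value outside its range is refused whole. The fingers move at their own pace and stop on an object; the grip force is fixed at half the most. Time passes only in rows, so rows that do not move let the fingers close. It gives the time, the measured TCP pose, the force and the opening at its end, in the units of the state.
- telemetry.get_state(): the state, without advancing time (a new reading comes with each control period).
- grab_frame(name): name is "scene" or "top" or "wrist"; returns the picture (384x512x3 uint8, red, green, blue); there is no depth.
- get_calibration(name): a dict with "fx", "fy", "cx", "cy" (pixels), "origin" and "orientation" of the camera in the world; the wrist camera has in their place "hand_eye" (4x4, takes a point from camera to tool coordinates, whose origin is the TCP and whose axes are the flange's). Camera axes: x right, y down, z forward; pixel columns grow to the right and rows downward; lengths in mm; the calibration is good to about 2 mm. A picture is of the moment at which its call begins: read the wrist's pose just before it. get_calibration takes no time and is no camera call.
- order.sign_off(): hands the job in, once; it reports no verdict.
The state is a dict: "time": time; "joint_positions": joint angles; "qvel": joint speeds; "joint_efforts": joint torques, N m; "eef_pos": TCP position; "tcp_rot": TCP orientation; "wrist_force": force on the tool from outside, world axes, zero at the start; "moment": the same for the moment, N m; "grip_width": finger opening in mm.
Only numpy, scipy, OpenCV 4.12 (cv2) and the standard library are available. Lean on these libraries where they do the work, as an engineer would, in place of code of your own. Each camera call takes 0.05 s, during which the arm holds its last target.

## Task

Put the freshly coated pieces that stand on the table away in the drying rack by height: every piece low enough for the upper tier stands on the upper tray, and every piece too tall for it stands on the lower tray, all upright. With everything loaded, have both trays pushed fully home against their stops at the same time, which proves that nothing fouls overhead; then ease each tray back out by about 15 mm so that air can get in, and leave them so. Not every piece is there each time; do not disturb the bowls, the paint jar or the sponge.

Things in the scene. Friction and masses are not known exactly. Their poses are not given: they have to be found in the camera images.
- rack: Fixed drying rack, frame 180 deep (x) x 360 wide (y) x 256 mm high; origin centre of underside, its -x points out of the open front to the robot (yaw within 0.1 rad). Two pull-out trays, each under a fixed board (plywood; clear acrylic on top): headroom from tray floor to board 122 mm in the lower tier (board 156 to 162 mm above the table), 68 mm in the upper (roof 246 to 256 mm).
- lower_tray (a joint): How far the lower tray is pulled out (m): 0 = fully home against its stop, 0.17 = fully out; slides along the rack's -x, about 2 N of friction, stays where left.
- upper_tray (a joint): The same for the upper tray: 0 = fully home, 0.17 = fully out.
- lower_tray_handle (a point): Middle of the upright grip bar of the lower tray's steel bow handle (bar 12 mm thick, 60 mm tall, its middle 60 mm above the table, standing 52 mm out from the tray's front face and 85 mm to the rack's +y side of the centre). Moves with the tray; axes as the rack's.
- upper_tray_handle (a point): The same for the upper tray: bar 12 mm thick, 60 mm tall, its middle 204 mm above the table, 52 mm out from the front face, 85 mm to the rack's -y side of the centre. The upper front face stands 20 mm farther back than the lower one.
- lower_tray_floor (a point): Centre of the lower tray's floor, on its top surface, 34 mm above the table; moves with the tray, axes as the rack's. White tray 190 deep (x) x 318 wide (y), walls 6 mm thick (inside 178 x 306); front wall 36 mm above the floor, the other three 16 mm. Fully out, the whole floor is clear of the boards overhead (the upper handle still overhangs its back 50 mm).
- upper_tray_floor (a point): Centre of the upper tray's floor, on its top surface, 178 mm above the table; moves with the tray, axes as the rack's. Tray 170 deep x 318 wide, inside 158 x 306 mm, same walls. Fully out, the whole floor is clear of the roof; it then covers the lower tray from above.
- vase: Tall round vase, 108 mm high: belly 60 mm across, straight neck 38 mm across from 74 to 100 mm up, rim 48 mm. Same grey stone-effect coat as all the ware; origin at the centre of its underside, z up its axis. 
- bottle: Tall square bottle, 100 mm high: body 56 x 56 x 66 mm (sides along its x and y), round neck 34 mm across from 66 to 100 mm up. Same grey stone-effect coat as all the ware; origin at the centre of its underside, z up its axis. 
- jar: Lidded round jar, 84 mm high: body 58 mm across up to 62 mm, lid 60 mm across to 72 mm, a small knob 18 mm across on top. Same grey stone-effect coat as all the ware; origin at the centre of its underside, z up its axis. 
- pot: Low round plant pot, 54 mm high: straight sided, 56 mm across, with a rim band 60 mm across from 42 to 54 mm up. Same grey stone-effect coat as all the ware; origin at the centre of its underside, z up its axis. 
- trinket_box: Low oblong trinket box, 46 mm high: lid 92 (its x) x 58 mm (its y) from 34 to 46 mm up over a body 88 x 54 mm. Same grey stone-effect coat as all the ware; origin at the centre of its underside, z up its axis. 
- candle_holder: Low round candle holder, 40 mm high, 58 mm across, straight sided. Same grey stone-effect coat as all the ware; origin at the centre of its underside, z up its axis. 
- teal_bowl: Bystander: blue plastic bowl 130 mm across, 60 mm high, left of the work; origin under its centre.
- red_bowl: Bystander: red plastic bowl 130 mm across, 60 mm high, right of the work; origin under its centre.
- paint_jar: Bystander: glass paint jar 68 mm across, 110 mm high, right of the work; origin under its centre.
- sponge: Bystander: sponge 90 x 60 x 30 mm, left of the work; origin under its centre.

How it is judged:
By the outcome, as a careful person would: the job done as asked, in the order asked, and still so for the second after the job is handed in, with the robot touching nothing.
Of vase, bottle, jar, pot, trinket_box, candle_holder only 3 to 5 are there at a start; the rules pass over those that are not, and their reading is None.
At some moment in a run one of pot, trinket_box, candle_holder may be knocked a few centimetres aside while the robot is not near it.
It also fails if it takes over 210 s, if anything falls off the work surface, if the arm or the gripper's body presses on something with over 40 N, if the wrist force passes 120 N, or if a joint passes its speed limit or range.

## Working session

There is one attempt and no reset: what is moved stays moved. The work goes in short steps, Python scripts to look and compute and a tool call to move; the robot and the scene stay as the last step left them, time stands still between calls to the robot, and variables do not carry over. Pictures are saved under pics/ and viewed, and the job is handed in when it is done.

Besides the shell and the picture viewer there is one more tool, called after ">>>" as a command line: name --argument value ..., lists and objects as JSON in quotes. apply_moves: Moves the arm, as the interface text tells. Its arguments: {"type":"object","properties":{"gripper":{"type":"array","items":{"type":"number"}},"dp":{"type":"array","items":{"type":"array","items":{"type":"number"}}},"delta_rot":{"type":"array","items":{"type":"array","items":{"type":"number"}}}},"required":["gripper","dp","delta_rot"]}

```bash
ls; mkdir -p pics; cat > h.py <<'E'
import numpy as np, cv2
from scipy.spatial.transform import Rotation as R
from cell import telemetry, grab_frame, get_calibration, order
def cam(name, st=None):
    c=get_calibration(name)
    K=np.array([[c['fx'],0,c['cx']],[0,c['fy'],c['cy']],[0,0,1.]])
    if 'hand_eye' in c:
        st=st or telemetry.get_state()
        T=np.eye(4);T[:3,:3]=R.from_quat(st['tcp_rot']).as_matrix();T[:3,3]=st['eef_pos']
        T=T@np.array(c['hand_eye']); return K,T[:3,:3],T[:3,3]
    o=np.array(c['orientation']); 
    M=R.from_quat(o).as_matrix() if o.size==4 else o
    return K,M,np.array(c['origin'])
def ray(C,u,v,z):
    K,M,o=C; d=M@np.linalg.inv(K)@np.array([u,v,1.]); return o+d*(z-o[2])/d[2]
def proj(C,p):
    K,M,o=C; q=K@(M.T@(np.array(p)-o)); return q[:2]/q[2]
def save(name,im): cv2.imwrite('pics/'+name,cv2.cvtColor(im,cv2.COLOR_RGB2BGR))
E
python3 - <<'E'
from h import *
s=telemetry.get_state();print(s)
for n in ['scene','top','wrist']:
    print(n,get_calibration(n)); save(n+'0.png',grab_frame(n))
E
```

```text
pics
{'time': 0.0, 'joint_positions': array([ 1.00971303e+00,  2.63515028e-01, -4.89503665e-02,  1.25937957e+00,
        7.63456722e-06,  1.41550629e+00]), 'qvel': array([ 0.00115976,  0.00063035,  0.00132764,  0.00070107, -0.00191974,
        0.00082721]), 'joint_efforts': array([-3.30209768e-03, -6.37621379e+01,  3.84562862e+01,  1.35221140e-02,
       -2.98934219e-04, -2.17167178e-05]), 'eef_pos': array([207.19123751, 482.28448025, 404.22415983]), 'tcp_rot': array([ 2.01507359e-01,  9.79486860e-01, -4.89705875e-04, -1.87389535e-04]), 'wrist_force': array([ 0.04811272, -0.09959243, -0.51777825]), 'moment': array([-0.00773333,  0.03225007, -0.0574971 ]), 'grip_width': 85.3595157951696}
scene {'fx': 387.9063809285167, 'fy': 387.9063809285167, 'cx': 253.89542837708572, 'cy': 191.07916592240977, 'origin': array([ 168.09392892,  153.49622126, 1531.47979553]), 'orientation': array([-0.5828274 ,  0.7966595 , -0.13165873,  0.09116931])}
top {'fx': 418.83363929290624, 'fy': 418.83363929290624, 'cx': 257.66690560886985, 'cy': 197.92398477987936, 'origin': array([ 501.60418483,  -23.24985362, 1932.79007557]), 'orientation': array([ 0.70714424, -0.70639104,  0.01953058, -0.02402668])}
wrist {'fx': 304.6050798819123, 'fy': 304.6050798819123, 'cx': 252.21766244939948, 'cy': 187.28304053091847, 'hand_eye': array([[ 3.38585139e-04, -9.46561547e-01, -3.22523059e-01,
         8.21184345e+01],
       [ 9.99999768e-01,  5.11364254e-04, -4.50983812e-04,
         4.97102802e-01],
       [ 5.91810698e-04, -3.22522832e-01,  9.46561500e-01,
         3.07885738e+01],
       [ 0.00000000e+00,  0.00000000e+00,  0.00000000e+00,
         1.00000000e+00]])}
```

View pics/scene0.png

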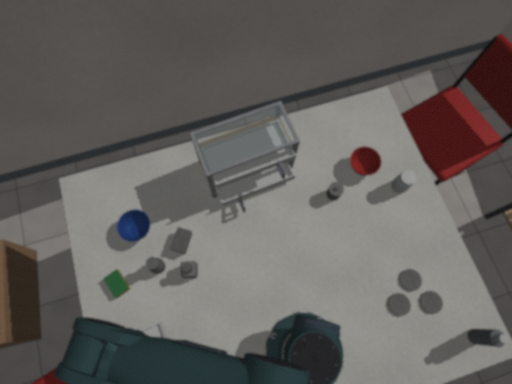

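View pics/top0.png

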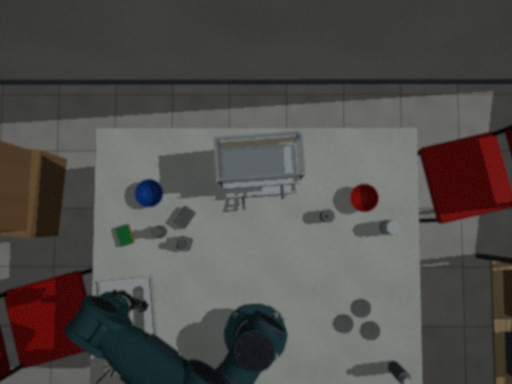

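View pics/wrist0.png

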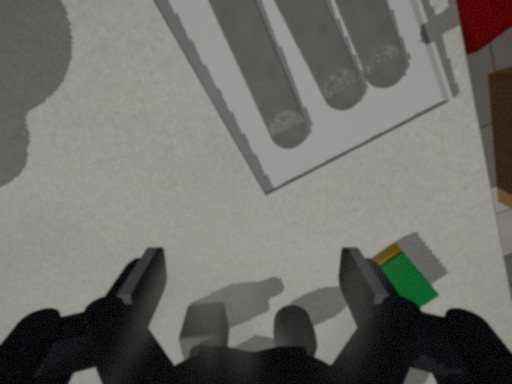

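```bash
python3 - <<'E'
import cv2,numpy as np
a=cv2.imread('pics/top0.png');b=cv2.imread('pics/scene0.png')
def z(im,x,y,w,h,k,n): cv2.imwrite('pics/'+n,cv2.convertScaleAbs(cv2.resize(im[y:y+h,x:x+w],None,fx=k,fy=k,interpolation=cv2.INTER_CUBIC),alpha=1.5))
z(a,100,120,160,140,5,'t1.png');z(a,200,120,160,120,5,'t2.png')
z(b,90,90,160,120*1+90,4,'s1.png');z(b,180,90,180,130,4,'s2.png')
E
```

```text
(no output)
```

View pics/t1.png

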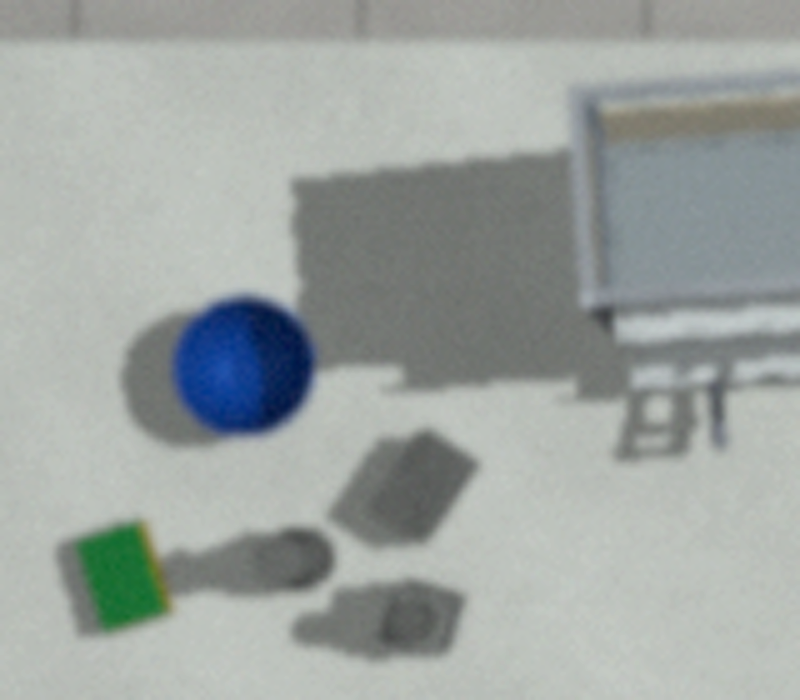

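View pics/t2.png

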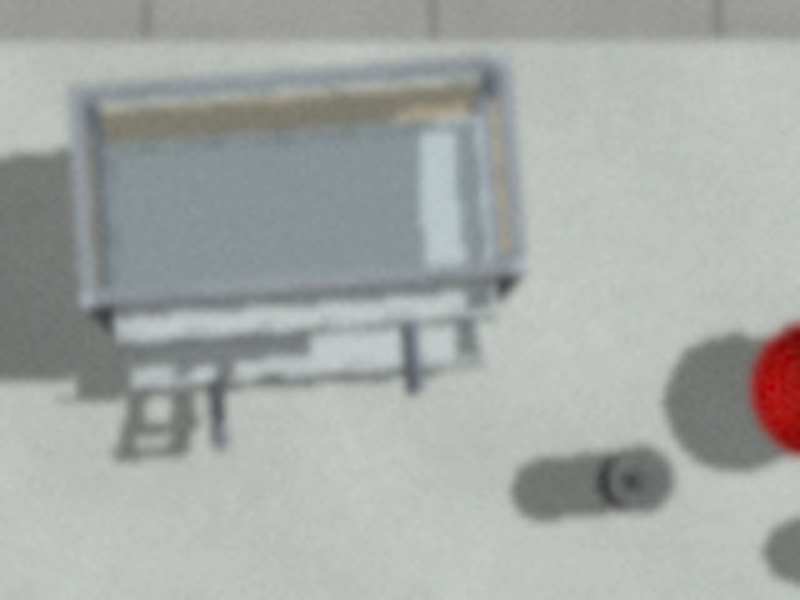

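View pics/s1.png

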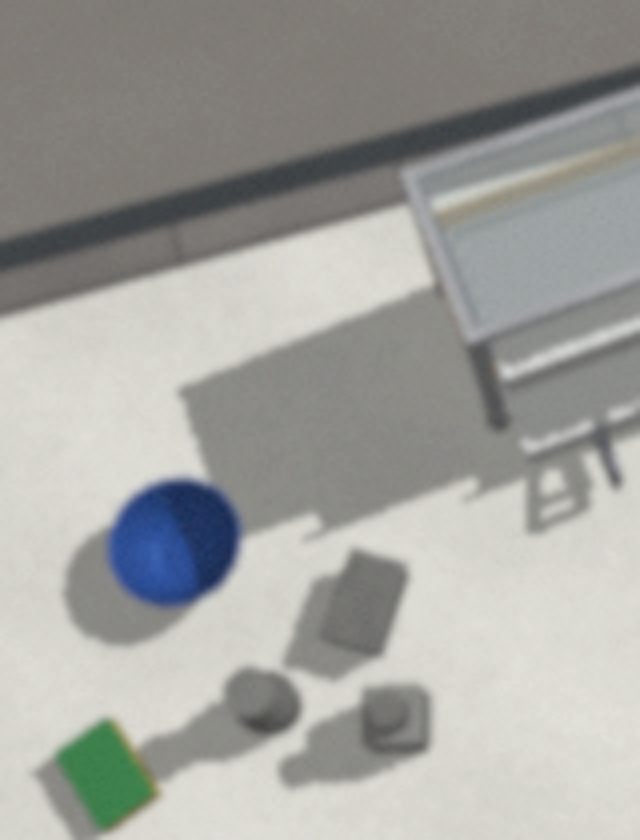

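View pics/s2.png

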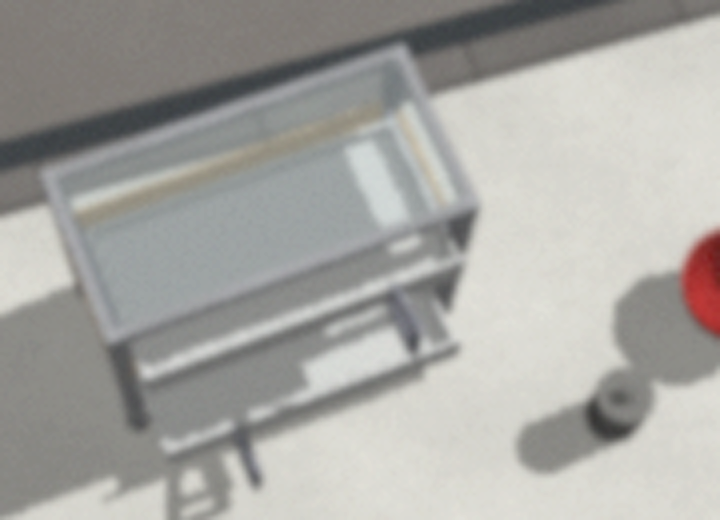

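```bash
python3 - <<'E'
from h import *
T=cam('top');S=cam('scene')
def t1(x,y,z): return np.round(ray(T,100+x/5-.4,120+y/5-.4,z)[:2],1)
def t2(x,y,z): return np.round(ray(T,200+x/5-.4,120+y/5-.4,z)[:2],1)
def s1(x,y,z): return np.round(ray(S,90+x/4-.4,90+y/4-.4,z)[:2],1)
def s2(x,y,z): return np.round(ray(S,180+x/4-.4,90+y/4-.4,z)[:2],1)
print('top roof',[t2(*p,256) for p in [(70,88),(505,60),(523,270),(85,305)]])
print('scene roof',[s2(*p,256) for p in [(40,175),(402,45),(478,203),(110,340)]])
print('lower handle',t2(220,445,90),t2(217,380,90),s2(258,485,90),'upper',t2(413,392,234),t2(411,322,234),s2(415,345,234))
print('lower front', t2(130,388,70),t2(480,362,70),s2(163,450,70),s2(458,350,70)); print('upper front',t2(112,342,214),t2(495,315,214),s2(140,378,214),s2(465,262,214))
print('box',[t1(*p,46) for p in [(428,430),(480,465),(425,545),(375,510)]],[s1(*p,46) for p in [(355,550),(408,572),(378,655),(322,635)]])
print('bottle neck',t1(408,615,100),s1(383,715,100),'corners',[t1(*p,66) for p in [(408,578),(465,597),(447,655)]],[s1(*p,66) for p in [(362,688),(428,685),(428,752),(365,750)]])
print('vase',t1(305,557,108),s1(248,690,108),'round',t2(632,480,40),t2(632,480,54),s2(625,395,40),s2(625,395,54))
E
```

```text
top roof [array([851.3, 166.3]), array([ 874.2, -186. ]), array([ 703.2, -199.6]), array([674.7, 152.8])]
scene roof [array([851.4, 170.2]), array([ 880.6, -188.3]), array([ 705.1, -201. ]), array([677.4, 152.5])]
lower handle [568.1  50.4] [625.5  53.3] [556.9  56.6] upper [ 606.2 -112. ] [ 663.3 -110.5] [ 599.6 -105.9]
lower front [619.6 131.7] [ 643.1 -180.4] [624.5 133.7] [ 636.  -178.2]
upper front [648.5 134.7] [ 671.  -180.8] [650.8 136.5] [ 669.8 -180.8]
box [array([583. , 315.9]), array([551.5, 268.5]), array([479.5, 317.3]), array([510.8, 362.8])] [array([583.5, 318.1]), array([546.6, 274.4]), array([477.1, 322.4]), array([512. , 368.8])]
bottle neck [419.2 321.7] [411.5 325.6] corners [array([450.4, 328.5]), array([433.7, 277.6]), array([382.4, 293. ])] [array([447.5, 342.1]), array([431.5, 282.5]), array([371.8, 298.5]), array([391.2, 353.6])]
vase [469.6 410.5] [469.1 435.8] round [ 538.7 -319.5] [ 538.5 -317.3] [ 548.4 -330.8] [ 544.8 -326.3]
```

```bash
cat >> h.py <<'E'
RC=np.array([777.5,-16.6]); RY=0.075
c,s_=np.cos(RY),np.sin(RY)
RM=np.array([[c,-s_],[s_,c]])
def w2r(p): return RM.T@(np.array(p)[:2]-RC)
def r2w(p): return RM@np.array(p)[:2]+RC
def now(p=True):
    st=telemetry.get_state(); M=R.from_quat(st['tcp_rot']).as_matrix()
    yaw=np.degrees(np.arctan2(M[1,1],M[0,1]))  # jaw dir angle, rel to world
    if p: print('t %.2f tcp'%st['time'],np.round(st['eef_pos'],1),'rack',np.round(w2r(st['eef_pos']),1),'jaw',round(yaw,1),'tilt',np.round(np.degrees(M[:2,2]),2),'F',np.round(st['wrist_force'],1),'w',round(st['grip_width'],1),'j',np.round(st['joint_positions'],2))
    return st,M
def plan(x,y,z,jaw=None,step=55,frame='w'):
    """rows to TCP target (world xy or rack xy), jaw = tool y direction deg in world"""
    st,M=now()
    if frame=='r': x,y=r2w((x,y))
    p=np.array(st['eef_pos']);d=np.array([x,y,z])-p
    cur=np.degrees(np.arctan2(M[1,1],M[0,1]))
    jaw=cur if jaw is None else jaw
    yt=np.array([np.cos(np.radians(jaw)),np.sin(np.radians(jaw)),0]);zt=np.array([0,0,-1.]);xt=np.cross(yt,zt)
    G=np.c_[xt,yt,zt]; rv=R.from_matrix(M.T@G).as_rotvec()
    n=int(max(np.ceil(np.linalg.norm(d)/step),np.ceil(np.degrees(np.abs(rv)).max()/9),1))
    Ms=R.from_matrix(M)
    for i in range(n):
        Mi=(Ms*R.from_rotvec(rv*i/n)).as_matrix()
        print(np.round(Mi.T@d/n,1).tolist(),np.round(np.degrees(rv)/n,1).tolist())
JR=90+np.degrees(RY)
E
python3 - <<'E'
from h import *
p=r2w((-202,85)); print(p)
plan(p[0]-10,p[1],404,JR)
E
```

```text
[569.69883362  53.02524867]
t 0.15 tcp [207.2 482.3 404.3] rack [-531.3  540.2] jaw 66.7 tilt [-0.03 -0.04] F [-0.4 -1.2 -0.8] w 85.6 j [ 1.01  0.26 -0.05  1.26  0.    1.42]
[-44.8, -23.2, 0.0] [-0.0, -0.0, -2.5]
[-43.8, -25.1, 0.0] [-0.0, -0.0, -2.5]
[-42.7, -27.0, 0.0] [-0.0, -0.0, -2.5]
[-41.4, -28.9, 0.0] [-0.0, -0.0, -2.5]
[-40.1, -30.7, 0.0] [-0.0, -0.0, -2.5]
[-38.8, -32.4, 0.0] [-0.0, -0.0, -2.5]
[-37.3, -34.0, 0.0] [-0.0, -0.0, -2.5]
[-35.8, -35.6, 0.0] [-0.0, -0.0, -2.5]
[-34.2, -37.2, 0.0] [-0.0, -0.0, -2.5]
[-32.5, -38.6, 0.0] [-0.0, -0.0, -2.5]
[-30.8, -40.0, 0.0] [-0.0, -0.0, -2.5]
```

>>> apply_moves --gripper '[1,1,1,1,1,1,1,1,1,1]' --dp '[[-45,-23,0],[-44,-25,0],[-43,-27,0],[-41,-29,0],[-40,-31,0],[-39,-32,0],[-37,-34,0],[-36,-36,0],[-34,-37,0],[-32,-39,0]]' --delta_rot '[[0,0,-2.5],[0,0,-2.5],[0,0,-2.5],[0,0,-2.5],[0,0,-2.5],[0,0,-2.5],[0,0,-2.5],[0,0,-2.5],[0,0,-2.5],[0,0,-2.5]]'

```text
time: 1.4
eef_pos: [537.7, 83.5, 402.9]
tcp_rot: [-0.025, 1.0, -0.0, -0.001]
wrist_force: [0.1, 1.1, 0.0]
grip_width: 85.4
```

```bash
python3 - <<'E'
from h import *
p=r2w((-202,85))
plan(p[0]-10,p[1],404,JR)
st,_=now(0)
save('w1.png',grab_frame('wrist'));save('top1.png',grab_frame('top'))
E
```

```text
t 1.40 tcp [537.7  83.5 402.9] rack [-231.6  117.8] jaw 92.9 tilt [-0.11 -0.06] F [0.1 1.1 0. ] w 85.4 j [ 0.    0.3  -0.    1.27 -0.   -0.05]
[-20.4, -31.5, -1.1] [-0.1, -0.1, -1.4]
```

View pics/w1.png

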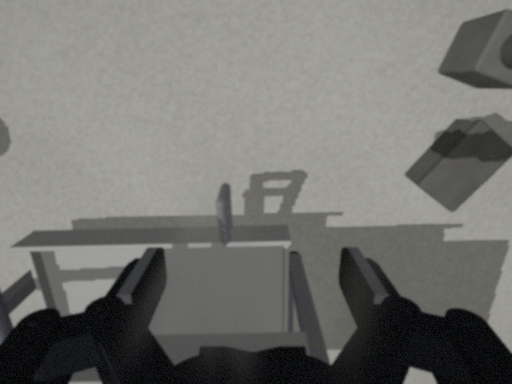

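```bash
python3 - <<'E'
from h import *
st,_=now(0);C=cam('wrist',st)
for (u,v,z) in [(224,184,30),(221,243,90),(228,243,90),(15,246,70),(289,240,70),(18,246,70)]: print(u,v,z,np.round(ray(C,u,v,z)[:2],1),np.round(w2r(ray(C,u,v,z)),1))
print('gp',proj(C,np.r_[st['eef_pos'][:2],st['eef_pos'][2]-155]))
for x in (-202,-205,-210): print([np.round(proj(C,[*r2w((x,85)),z]),0) for z in (30,90)])
E
python3 - <<'E'
import cv2
a=cv2.imread('pics/w1.png')[160:280,160:320];cv2.imwrite('pics/w1z.png',cv2.convertScaleAbs(cv2.resize(a,None,fx=5,fy=5,interpolation=2),alpha=1.7))
E
```

```text
224 184 30 [570.2  49.2] [-201.8   81.1]
221 243 90 [615.1  52.2] [-156.8   80.8]
228 243 90 [614.7  59.5] [-156.6   88. ]
15 246 70 [ 641.1 -180. ] [-148.3 -152.7]
289 240 70 [618.9 125.7] [-147.4  153.8]
18 246 70 [ 640.9 -176.7] [-148.2 -149.4]
gp [252.99590871 267.4021327 ]
[array([227., 184.]), array([222., 202.])]
[array([227., 181.]), array([222., 200.])]
[array([227., 177.]), array([222., 195.])]
```

View pics/w1z.png

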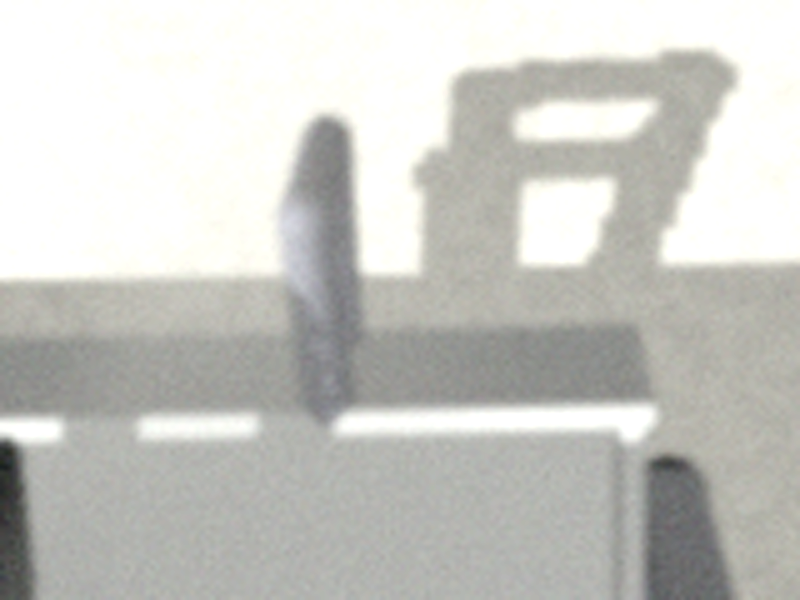

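```bash
python3 - <<'E'
from h import *
plan(-200,84,227,JR,frame='r')
E
```

```text
t 1.50 tcp [539.2  81.8 402.2] rack [-230.2  115.9] jaw 92.7 tilt [-0.11 -0.1 ] F [-0.8  0.7 -0. ] w 85.1 j [ 0.    0.3  -0.    1.27 -0.   -0.05]
[-7.9, -7.7, 43.8] [-0.0, -0.0, -0.4]
[-7.8, -7.8, 43.8] [-0.0, -0.0, -0.4]
[-7.7, -7.8, 43.8] [-0.0, -0.0, -0.4]
[-7.6, -7.9, 43.8] [-0.0, -0.0, -0.4]
```

>>> apply_moves --gripper '[1,1,1,1,1,1,0,0,0,0]' --dp '[[-31,-31,0],[0,0,40],[0,0,45],[0,0,45],[0,0,35],[0,0,10],[0,0,0],[0,0,0],[0,0,0],[0,0,0]]' --delta_rot '[[0,0,-1.6],[0,0,0],[0,0,0],[0,0,0],[0,0,0],[0,0,0],[0,0,0],[0,0,0],[0,0,0],[0,0,0]]'

```text
time: 2.75
eef_pos: [572.5, 52.8, 226.0]
tcp_rot: [-0.037, 0.999, -0.0, 0.001]
wrist_force: [-3.8, 38.2, 4.2]
grip_width: 12.6
```

```bash
python3 - <<'E'
from h import *
now()
save('w2.png',grab_frame('wrist'))
E
```

```text
t 2.75 tcp [572.5  52.8 226. ] rack [-199.2   84.5] jaw 94.2 tilt [ 0.17 -0.02] F [-3.8 38.2  4.2] w 12.6 j [-0.05  0.46 -0.26  0.85 -0.   -0.12]
```

View pics/w2.png

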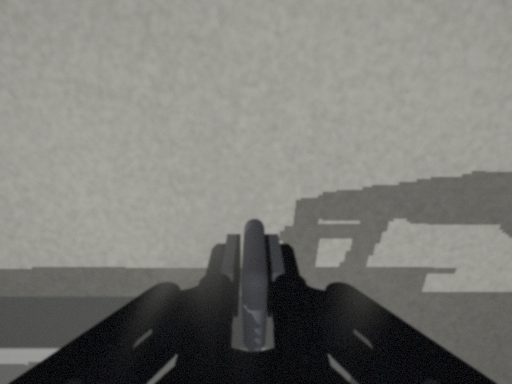

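>>> apply_moves --gripper '[0,0,0,0,0,0,0,0]' --dp '[[10,1,0],[20,0,0],[20,0,0],[20,0,0],[20,0,0],[20,0,0],[10,0,0],[5,0,0]]' --delta_rot '[[0,0,0],[0,0,0],[0,0,0],[0,0,0],[0,0,0],[0,0,0],[0,0,0],[0,0,0]]'

```text
time: 3.8
eef_pos: [445.2, 44.1, 226.2]
tcp_rot: [-0.037, 0.999, -0.001, 0.004]
wrist_force: [1.8, 0.5, -8.8]
grip_width: 10.7
```

```bash
python3 - <<'E'
from h import *
now()
E
```

```text
t 3.80 tcp [445.2  44.1 226.2] rack [-326.8   85.4] jaw 94.2 tilt [ 0.49 -0.05] F [ 1.8  0.5 -8.8] w 10.7 j [-0.08  0.27 -0.58  0.72 -0.   -0.16]
```

>>> apply_moves --gripper '[0,0,0]' --dp '[[4,0,0],[4,0,0],[4,0,0]]' --delta_rot '[[0,0,0],[0,0,0],[0,0,0]]'

```text
time: 4.18
eef_pos: [440.6, 43.3, 226.4]
tcp_rot: [-0.037, 0.999, 0.001, 0.013]
wrist_force: [26.6, 5.8, -35.0]
grip_width: 10.4
```

>>> apply_moves --gripper '[1,1,1,1,1,1,1,1,1,1]' --dp '[[-2,0,0],[0,0,0],[0,0,-40],[0,0,-60],[0,0,-60],[0,50,-20],[0,60,0],[0,60,0],[0,60,0],[0,50,0]]' --delta_rot '[[0,0,0],[0,0,0],[0,0,0],[0,0,0],[0,0,0],[0,0,0],[0,0,0],[0,0,0],[0,0,0],[0,0,0]]'

```text
time: 5.42
eef_pos: [417.4, 327.5, 415.6]
tcp_rot: [-0.033, 0.999, 0.001, 0.014]
wrist_force: [0.2, -0.6, -0.0]
grip_width: 85.3
```

```bash
python3 - <<'E'
from h import *
now()
save('w3.png',grab_frame('wrist'));t=grab_frame('top');save('top3.png',t);s=grab_frame('scene')
save('ts3.png',np.hstack([cv2.resize(t[120:260,180:340],None,fx=2.5,fy=2.5),cv2.resize(s[90:230,180:340],None,fx=2.5,fy=2.5)]))
E
```

```text
t 5.42 tcp [417.4 327.5 415.6] rack [-333.3  370.1] jaw 93.8 tilt [1.63 0.21] F [ 0.2 -0.6 -0. ] w 85.3 j [ 0.51  0.26 -0.03  1.26 -0.01  0.45]
```

View pics/w3.png

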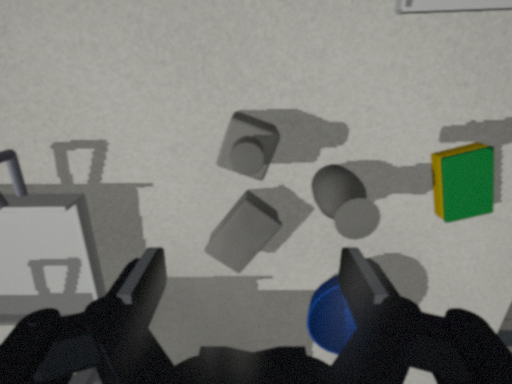

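View pics/ts3.png

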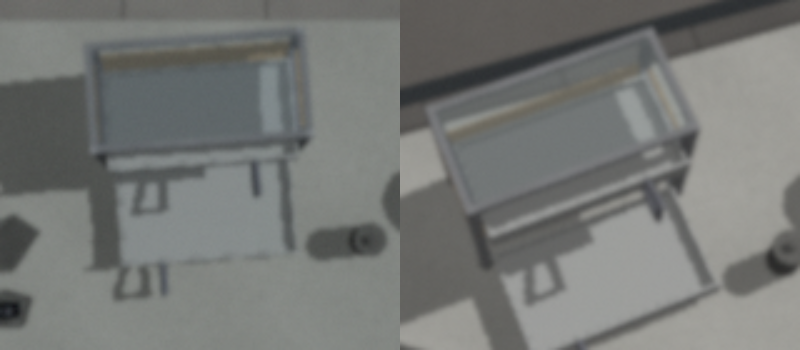

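```bash
python3 - <<'E'
from h import *
import json
C=cam('wrist')  # pose unchanged
im=cv2.imread('pics/w3.png')
z=cv2.convertScaleAbs(cv2.resize(im[90:290,190:400],None,fx=3.5,fy=3.5,interpolation=2),alpha=1.7);cv2.imwrite('pics/w3z.png',z)
print('vase',ray(C,357,218,108),'bottle',ray(C,248,152,100))
print('box lid',[np.round(ray(C,u,v,46)[:2],1) for u,v in [(247,192),(281,216),(240,271),(206,248)]])
now()
E
```

```text
vase [463.65079965 435.52274393 108.        ] bottle [405.94484862 322.72272017 100.        ]
box lid [array([467.6, 324.9]), array([496.1, 368.3]), array([579.1, 322.9]), array([547.4, 277.8])]
t 5.58 tcp [417.6 327.2 415.1] rack [-333.1  369.8] jaw 94.0 tilt [1.58 0.2 ] F [-0.8 -0.4  0.2] w 85.5 j [ 0.51  0.26 -0.03  1.26 -0.01  0.44]
```

View pics/w3z.png

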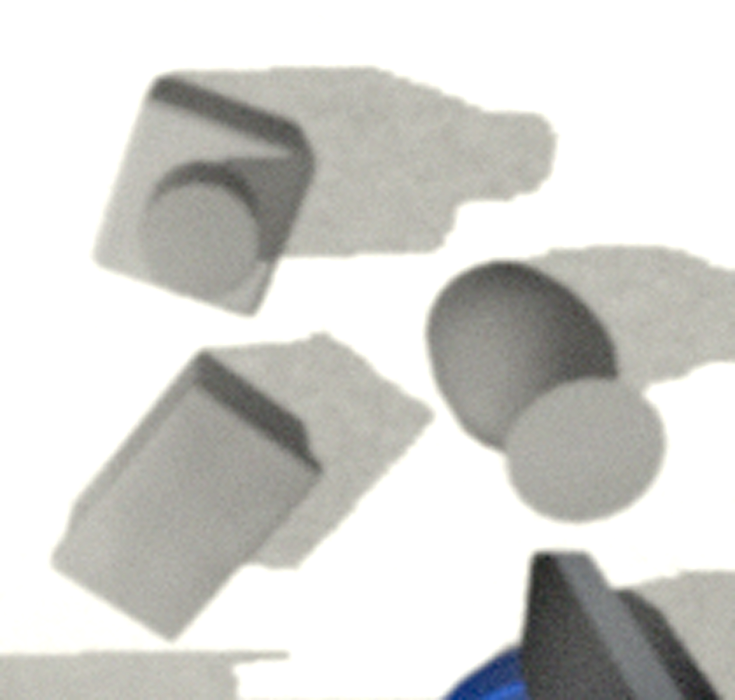

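```bash
python3 - <<'E'
from h import *
C=cam('wrist')
print('vase',ray(C,357,218.6,108),'bottle',ray(C,247.3,158,100))
plan(464,435.5,400,94.2)
E
```

```text
vase [464.30768287 435.64846907 108.        ] bottle [411.83040088 322.43627568 100.        ]
t 5.58 tcp [417.6 327.2 415.1] rack [-333.1  369.8] jaw 94.0 tilt [1.58 0.2 ] F [-0.8 -0.4  0.2] w 85.5 j [ 0.51  0.26 -0.03  1.26 -0.01  0.44]
[-17.8, 34.9, 5.6] [0.0, 0.5, -0.1]
[-17.9, 34.9, 5.4] [0.0, 0.5, -0.1]
[-18.0, 34.9, 5.2] [0.0, 0.5, -0.1]
```

>>> apply_moves --gripper '[1,1,1,1,1]' --dp '[[-18,35,0],[-18,35,5],[-18,35,15],[0,0,40],[0,0,40]]' --delta_rot '[[0,0.5,0],[0,0.5,0],[0,0.6,0],[0,0,0],[0,0,0]]'

```text
time: 6.2
eef_pos: [467.9, 434.6, 317.4]
tcp_rot: [-0.033, 0.999, 0.001, 0.002]
wrist_force: [0.4, -0.1, 0.2]
grip_width: 85.3
```

```bash
python3 - <<'E'
from h import *
plan(464.3,435.6,253,94.2)
save('w4.png',grab_frame('wrist'))
E
```

```text
t 6.20 tcp [467.9 434.6 317.4] rack [-274.9  473.2] jaw 93.7 tilt [0.22 0.18] F [ 0.4 -0.1  0.2] w 85.3 j [0.62 0.49 0.07 1.15 0.   0.56]
[1.9, 0.5, 32.2] [0.1, 0.1, -0.2]
[1.8, 0.6, 32.2] [0.1, 0.1, -0.2]
```

View pics/w4.png

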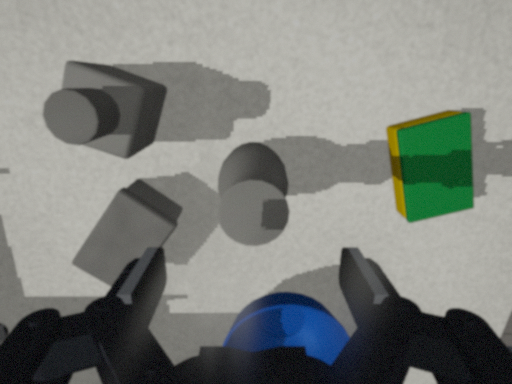

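```bash
python3 - <<'E'
from h import *
C=cam('wrist');print(ray(C,253,212,108),'bowl near edge',ray(C,290,292,60))
print('bowl',ray(cam('top'),100+245/5-.4,120+365/5-.4,60))
E
```

```text
[460.17283741 433.80374218 108.        ] bowl near edge [554.15555443 472.36723761  60.        ]
bowl [640.65538468 478.59202859  60.        ]
```

Vase at about (462, 435); bowl near edge x≈554, clear of the fingers.

>>> apply_moves --gripper '[1,1,1,0,0,0,0]' --dp '[[5,0,32],[0,0,30],[0,0,3],[0,0,0],[0,0,0],[0,0,0],[0,0,0]]' --delta_rot '[[0,0,0],[0,0,0],[0,0,0],[0,0,0],[0,0,0],[0,0,0],[0,0,0]]'

```text
time: 7.12
eef_pos: [464.4, 430.3, 252.2]
tcp_rot: [-0.03, 1.0, 0.0, 0.001]
wrist_force: [0.1, -0.6, -2.0]
grip_width: 42.4
```

```bash
python3 - <<'E'
from h import *
now()
save('w5.png',grab_frame('wrist'))
E
```

```text
t 7.12 tcp [464.4 430.3 252.2] rack [-278.8  469.1] jaw 93.5 tilt [0.11 0.05] F [ 0.1 -0.6 -2. ] w 42.4 j [ 0.62  0.52 -0.06  0.99 -0.    0.56]
```

View pics/w5.png

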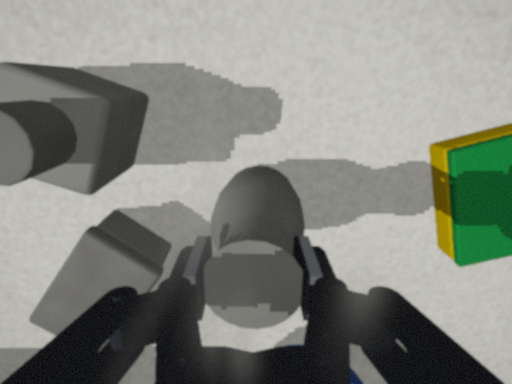

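>>> apply_moves --gripper '[0,0,0,0,0]' --dp '[[0,0,0],[0,0,0],[0,0,-10],[0,0,-20],[0,0,-30]]' --delta_rot '[[0,0,0],[0,0,0],[0,0,0],[0,0,0],[0,0,0]]'

```text
time: 7.8
eef_pos: [463.7, 430.0, 312.7]
tcp_rot: [-0.03, 1.0, -0.001, -0.001]
wrist_force: [1.1, 0.8, -1.1]
grip_width: 42.7
```

```bash
python3 - <<'E'
from h import *
p=r2w((-200,85))
plan(-210,85,345,JR,frame='r')
save('w6.png',grab_frame('wrist'))
E
```

```text
t 7.80 tcp [463.7 430.  312.7] rack [-279.5  468.9] jaw 93.5 tilt [-0.09 -0.09] F [ 1.1  0.8 -1.1] w 42.7 j [ 0.62  0.49  0.05  1.14 -0.    0.56]
[-9.3, -47.9, -4.0] [-0.0, -0.0, -0.1]
[-9.3, -47.9, -4.0] [-0.0, -0.0, -0.1]
[-9.2, -47.9, -4.0] [-0.0, -0.0, -0.1]
[-9.1, -47.9, -4.0] [-0.0, -0.0, -0.1]
[-9.0, -47.9, -4.0] [-0.0, -0.0, -0.1]
[-8.9, -47.9, -4.0] [-0.0, -0.0, -0.1]
[-8.9, -48.0, -4.0] [-0.0, -0.0, -0.1]
[-8.8, -48.0, -4.0] [-0.0, -0.0, -0.1]
```

View pics/w6.png

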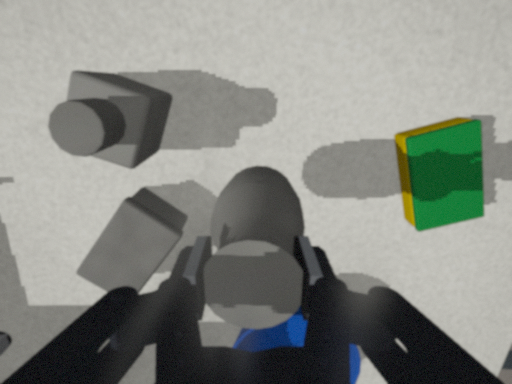

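>>> apply_moves --gripper '[0,0,0,0,0,0,0,0,0]' --dp '[[-10,-45,-18],[-12,-48,-14],[-12,-48,0],[-12,-48,0],[-12,-48,0],[-12,-48,0],[-11,-48,0],[-10,-44,0],[0,0,0]]' --delta_rot '[[0,0,-0.1],[0,0,-0.1],[0,0,-0.1],[0,0,-0.1],[0,0,-0.1],[0,0,-0.1],[0,0,0],[0,0,0],[0,0,0]]'

```text
time: 8.98
eef_pos: [583.9, 49.4, 355.2]
tcp_rot: [-0.037, 0.999, 0.002, 0.006]
wrist_force: [-0.7, -0.4, -3.3]
grip_width: 42.8
```

```bash
python3 - <<'E'
from h import *
plan(-187,90,289,JR,frame='r')
save('w7.png',grab_frame('wrist'))
E
```

```text
t 8.97 tcp [583.9  49.4 355.2] rack [-188.2   80.3] jaw 94.2 tilt [0.64 0.21] F [-0.7 -0.4 -3.3] w 42.8 j [-0.06  0.38 -0.01  1.17  0.   -0.13]
[-0.2, 4.7, 33.1] [0.1, 0.3, -0.0]
[-0.4, 4.8, 33.1] [0.1, 0.3, -0.0]
```

View pics/w7.png

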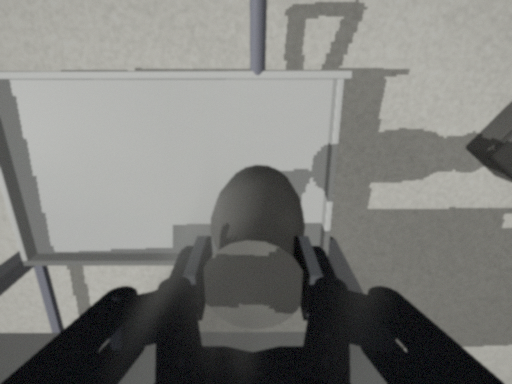

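```bash
python3 - <<'E'
from h import *
st,_=now(0);C=cam('wrist',st)
for u,v,z in [(350,72,70),(10,80,70),(22,263,50),(322,225,50)]: print(np.round(w2r(ray(C,u,v,z)),1))
E
```

```text
[-275.9  158.6]
[-269.9 -107.3]
[ -90.1 -157.1]
[-133.7  152.1]
```

>>> apply_moves --gripper '[0,0,0,0,0,1,1,1]' --dp '[[0,4,30],[0,4,25],[0,2,8],[0,0,3],[0,0,0],[0,0,0],[0,0,0],[0,0,0]]' --delta_rot '[[0,0.3,0],[0,0.3,0],[0,0,0],[0,0,0],[0,0,0],[0,0,0],[0,0,0],[0,0,0]]'

```text
time: 10.02
eef_pos: [583.1, 64.5, 292.3]
tcp_rot: [-0.039, 0.999, 0.002, 0.004]
wrist_force: [0.3, -1.6, 0.7]
grip_width: 85.4
```

```bash
python3 - <<'E'
from h import *
now()
save('w8.png',grab_frame('wrist'))
E
```

```text
t 10.03 tcp [583.1  64.5 292.3] rack [-187.7   95.4] jaw 94.5 tilt [0.4  0.22] F [ 0.3 -1.6  0.7] w 85.4 j [-0.03  0.42 -0.12  1.02  0.   -0.11]
```

View pics/w8.png

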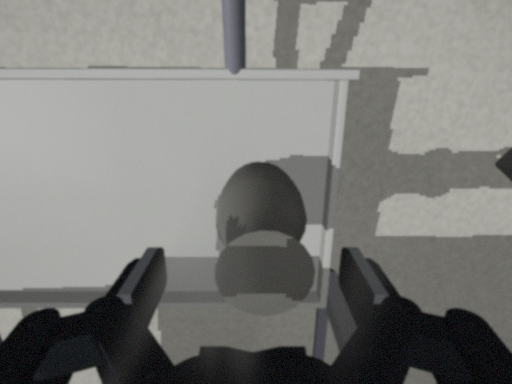

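```bash
python3 - <<'E'
from h import *
plan(412,322,330,94)
E
```

```text
t 10.07 tcp [583.1  64.5 292.3] rack [-187.7   95.4] jaw 94.5 tilt [0.4  0.22] F [-0.   0.1 -0.1] w 85.3 j [-0.03  0.42 -0.12  1.02  0.   -0.11]
[25.0, 45.0, -6.3] [0.0, 0.1, 0.1]
[25.1, 45.0, -6.3] [0.0, 0.1, 0.1]
[25.2, 45.0, -6.3] [0.0, 0.1, 0.1]
[25.2, 44.9, -6.3] [0.0, 0.1, 0.1]
[25.3, 44.9, -6.3] [0.0, 0.1, 0.1]
[25.4, 44.8, -6.3] [0.0, 0.1, 0.1]
```

>>> apply_moves --gripper '[1,1,1,1,1,1,1,1,1]' --dp '[[0,0,-40],[0,0,-45],[25,45,0],[25,45,0],[25,45,0],[25,45,0],[25,45,10],[25,40,30],[0,0,0]]' --delta_rot '[[0,0,0],[0,0,0],[0,0.3,0],[0,0.2,0],[0,0,0],[0,0,0],[0,0,0],[0,0,0],[0,0,0]]'

```text
time: 11.2
eef_pos: [408.1, 323.3, 340.9]
tcp_rot: [-0.038, 0.999, 0.002, 0.001]
wrist_force: [0.2, -0.8, 0.7]
grip_width: 85.4
```

```bash
python3 - <<'E'
from h import *
now()
save('w9.png',grab_frame('wrist'))
E
```

```text
t 11.20 tcp [408.1 323.3 340.9] rack [-342.9  366.6] jaw 94.3 tilt [0.09 0.29] F [ 0.2 -0.8  0.7] w 85.4 j [ 0.51  0.28 -0.2   1.09  0.    0.44]
```

View pics/w9.png

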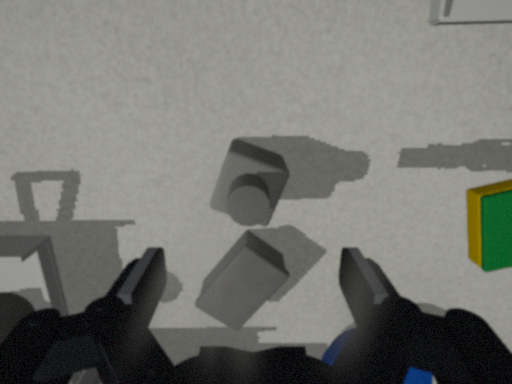

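```bash
python3 - <<'E'
from h import *
C=cam('wrist');p=ray(C,248,203,100);print(p)
plan(p[0],p[1],243,94.3)
E
```

```text
[412.6611535  320.82750338 100.        ]
t 11.25 tcp [409.3 322.6 342.1] rack [-341.8  365.8] jaw 94.3 tilt [0.2  0.32] F [ 0.5 -0.3  1.3] w 85.4 j [ 0.51  0.28 -0.2   1.09  0.    0.44]
[-1.4, -1.3, 49.5] [0.2, 0.1, -0.0]
[-1.5, -1.1, 49.5] [0.2, 0.1, -0.0]
```

>>> apply_moves --gripper '[1,1,1,0,0,0,0,0,0,0]' --dp '[[-3,-2,45],[0,0,45],[0,0,9],[0,0,0],[0,0,0],[0,0,0],[0,0,0],[0,0,0],[0,0,-15],[0,0,-30]]' --delta_rot '[[0.2,0,0],[0,0,0],[0,0,0],[0,0,0],[0,0,0],[0,0,0],[0,0,0],[0,0,0],[0,0,0],[0,0,0]]'

```text
time: 12.5
eef_pos: [416.6, 319.3, 292.5]
tcp_rot: [-0.035, 0.999, 0.002, 0.005]
wrist_force: [0.6, 0.5, -3.1]
grip_width: 32.4
```

```bash
python3 - <<'E'
from h import *
plan(-187,0,355,JR,frame='r')
save('w10.png',grab_frame('wrist'))
E
```

```text
t 12.50 tcp [416.6 319.3 292.5] rack [-334.7  362. ] jaw 94.1 tilt [0.62 0.29] F [ 0.6  0.5 -3.1] w 32.4 j [ 0.5   0.32 -0.28  0.96 -0.    0.43]
[-18.7, -45.1, -7.8] [0.0, 0.1, -0.0]
[-18.7, -45.2, -7.8] [0.0, 0.1, -0.0]
[-18.7, -45.2, -7.8] [0.0, 0.1, -0.0]
[-18.6, -45.2, -7.8] [0.0, 0.1, -0.0]
[-18.6, -45.2, -7.8] [0.0, 0.1, -0.0]
[-18.6, -45.2, -7.8] [0.0, 0.1, -0.0]
[-18.5, -45.2, -7.8] [0.0, 0.1, -0.0]
[-18.5, -45.2, -7.8] [0.0, 0.1, -0.0]
```

View pics/w10.png

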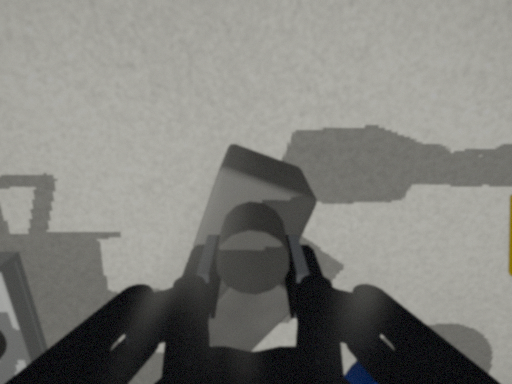

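>>> apply_moves --gripper '[0,0,0,0,0,0,0,0,0,0]' --dp '[[0,-45,-30],[0,-48,-30],[0,-48,0],[0,-48,0],[0,-48,0],[0,-48,0],[0,-46,0],[0,-42,0],[-40,0,0],[-40,0,0]]' --delta_rot '[[0,0.3,0],[0,0.3,0],[0,0,0],[0,0,0],[0,0,0],[0,0,0],[0,0,0],[0,0,0],[0,0,0],[0,0,0]]'

```text
time: 13.8
eef_pos: [523.5, -58.8, 355.6]
tcp_rot: [-0.035, 0.999, 0.003, 0.004]
wrist_force: [-0.1, -1.0, -2.2]
grip_width: 32.4
```

```bash
python3 - <<'E'
from h import *
plan(-215,-8,290,JR,frame='r')
E
```

```text
t 13.80 tcp [523.5 -58.8 355.6] rack [-256.4  -23.1] jaw 94.0 tilt [0.44 0.34] F [-0.1 -1.  -2.2] w 32.4 j [-0.27  0.28 -0.15  1.13  0.01 -0.34]
[-20.4, 7.5, 33.0] [0.2, 0.2, -0.1]
[-20.6, 7.5, 32.9] [0.2, 0.2, -0.1]
```

>>> apply_moves --gripper '[0,0,0,0,0]' --dp '[[-20,8,0],[-20,8,30],[0,0,30],[0,0,7],[0,0,0]]' --delta_rot '[[0.2,0.2,-0.1],[0.2,0.2,-0.1],[0,0,0],[0,0,0],[0,0,0]]'

```text
time: 14.42
eef_pos: [566.1, -39.7, 285.6]
tcp_rot: [-0.037, 0.999, -0.001, 0.0]
wrist_force: [0.6, -0.4, -2.0]
grip_width: 32.4
```

```bash
python3 - <<'E'
from h import *
now()
save('w11.png',grab_frame('wrist'))
E
```

```text
t 14.43 tcp [566.1 -39.7 285.6] rack [-212.5   -7.2] jaw 94.3 tilt [ 0.06 -0.11] F [ 0.6 -0.4 -2. ] w 32.4 j [-0.21  0.4  -0.18  0.99 -0.   -0.29]
```

View pics/w11.png

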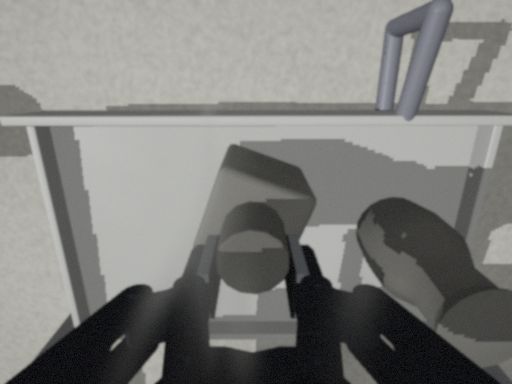

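>>> apply_moves --gripper '[0,0,0]' --dp '[[0,0,3],[0,0,2],[0,0,0]]' --delta_rot '[[0,0,0],[0,0,0],[0,0,0]]'

```text
time: 14.85
eef_pos: [566.4, -40.0, 282.8]
tcp_rot: [-0.037, 0.999, -0.001, 0.002]
wrist_force: [-0.4, 0.1, -2.3]
grip_width: 32.3
```

>>> apply_moves --gripper '[0,0,0]' --dp '[[0,0,3],[0,0,2],[0,0,0]]' --delta_rot '[[0,0,0],[0,0,0],[0,0,0]]'

```text
time: 15.22
eef_pos: [567.7, -39.8, 281.8]
tcp_rot: [-0.037, 0.999, -0.002, 0.007]
wrist_force: [0.8, -0.5, -2.9]
grip_width: 32.5
```

>>> apply_moves --gripper '[0,0,0]' --dp '[[0,0,4],[0,0,4],[0,0,0]]' --delta_rot '[[0,0.4,0],[0,0.4,0],[0,0,0]]'

```text
time: 15.6
eef_pos: [571.1, -39.3, 282.0]
tcp_rot: [-0.038, 0.999, -0.002, 0.008]
wrist_force: [-0.3, 0.4, -3.6]
grip_width: 32.0
```

```bash
python3 - <<'E'
from h import *
st,_=now();print(st['moment'],st['joint_efforts'],st['joint_positions'])
save('w12.png',grab_frame('wrist'))
s=grab_frame('scene');save('s12.png',cv2.resize(s[80:230,170:350],None,fx=4,fy=4,interpolation=2))
E
```

```text
t 15.60 tcp [571.1 -39.3 282. ] rack [-207.5   -7.2] jaw 94.3 tilt [ 0.97 -0.22] F [-0.3  0.4 -3.6] w 32.0 j [-0.21  0.4  -0.19  0.97 -0.   -0.29]
[0.02425444 0.01817847 0.02430513] [ 2.40355236e-01 -7.66186094e+01  3.76917100e+01 -2.71366239e-01
  1.05053151e-01  1.08618455e-02] [-2.11075650e-01  3.99452166e-01 -1.85861412e-01  9.68083122e-01
 -1.54161309e-04 -2.86351090e-01]
```

View pics/w12.png

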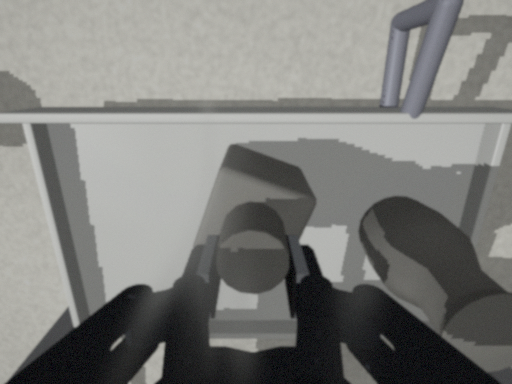

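View pics/s12.png

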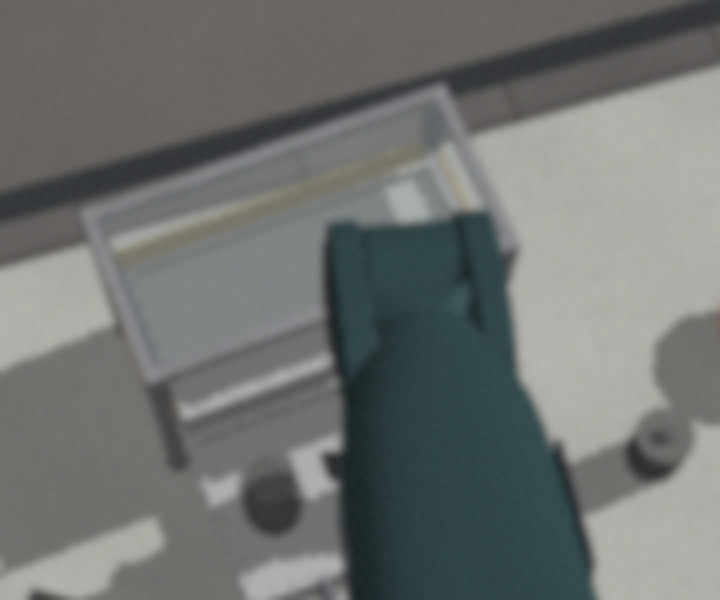

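>>> apply_moves --gripper '[0,0]' --dp '[[5,0,10],[0,0,0]]' --delta_rot '[[0,1,0],[0,0,0]]'

```text
time: 15.95
eef_pos: [568.5, -39.7, 275.2]
tcp_rot: [-0.038, 0.999, -0.003, 0.004]
wrist_force: [-0.9, 0.3, -4.0]
grip_width: 32.4
```

```bash
python3 - <<'E'
from h import *
now()
E
```

```text
t 15.95 tcp [568.5 -39.7 275.2] rack [-210.2   -7.4] jaw 94.3 tilt [ 0.52 -0.27] F [-0.9  0.3 -4. ] w 32.4 j [-0.21  0.4  -0.2   0.96 -0.   -0.29]
```

>>> apply_moves --gripper '[0,0]' --dp '[[1,0,5],[0,0,0]]' --delta_rot '[[0,0.4,0],[0,0,0]]'

```text
time: 16.2
eef_pos: [569.3, -39.2, 273.9]
tcp_rot: [-0.038, 0.999, -0.002, 0.006]
wrist_force: [2.2, 0.4, -1.6]
grip_width: 32.3
```

>>> apply_moves --gripper '[1,1,1,1,1,1,1]' --dp '[[0,0,0],[0,0,0],[0,0,0],[0,0,-30],[0,0,-50],[0,0,-50],[0,0,0]]' --delta_rot '[[0,0,0],[0,0,0],[0,0,0],[0,0,0],[0,0.3,0],[0,0.3,0],[0,0,0]]'

```text
time: 17.08
eef_pos: [567.6, -39.3, 404.2]
tcp_rot: [-0.038, 0.999, -0.001, -0.004]
wrist_force: [0.2, -0.5, -1.5]
grip_width: 85.6
```

```bash
python3 - <<'E'
from h import *
st,_=now();im=grab_frame('wrist');C=cam('wrist',st)
save('w13.png',im); plan(-329,85,227,JR,frame='r')
E
```

```text
t 17.07 tcp [567.6 -39.3 404.2] rack [-211.    -6.9] jaw 94.3 tilt [-0.46 -0.17] F [ 0.2 -0.5 -1.5] w 85.6 j [-0.21  0.34  0.07  1.3  -0.   -0.29]
t 17.12 tcp [567.4 -39.2 402.2] rack [-211.2   -6.8] jaw 94.3 tilt [-0.61 -0.14] F [ 0.2 -0.4 -0.6] w 85.4 j [-0.21  0.34  0.06  1.3  -0.   -0.29]
[23.2, 18.4, 35.3] [-0.0, -0.1, 0.0]
[23.2, 18.4, 35.2] [-0.0, -0.1, 0.0]
[23.3, 18.4, 35.2] [-0.0, -0.1, 0.0]
[23.4, 18.4, 35.1] [-0.0, -0.1, 0.0]
[23.5, 18.4, 35.1] [-0.0, -0.1, 0.0]
```

View pics/w13.png

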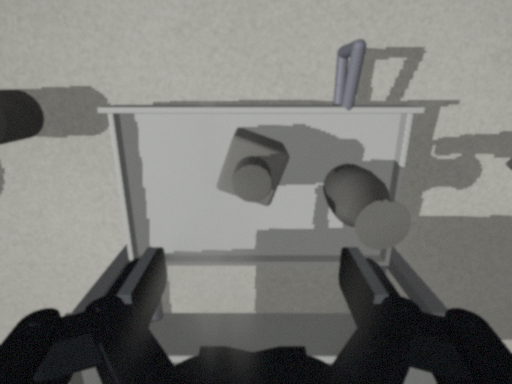

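>>> apply_moves --gripper '[1,1,1,1,1,1,0,0,0,0]' --dp '[[58,46,0],[58,46,0],[0,0,55],[0,0,55],[0,0,50],[0,0,15],[0,0,0],[0,0,0],[0,0,0],[0,0,0]]' --delta_rot '[[0,-0.3,0],[0,-0.3,0],[0,0,0],[0,0,0],[0,0,0],[0,0,0],[0,0,0],[0,0,0],[0,0,0],[0,0,0]]'

```text
time: 18.38
eef_pos: [453.4, 38.6, 216.8]
tcp_rot: [-0.04, 0.999, 0.012, -0.005]
wrist_force: [-6.9, 117.1, 19.2]
grip_width: 13.7
```

```bash
python3 - <<'E'
from h import *
now()
save('w14.png',grab_frame('wrist'))
E
```

```text
t 18.38 tcp [453.4  38.6 216.8] rack [-319.1   79.4] jaw 94.5 tilt [-0.61  1.35] F [ -6.9 117.1  19.2] w 13.7 j [-0.1   0.3  -0.56  0.72  0.02 -0.18]
```

View pics/w14.png

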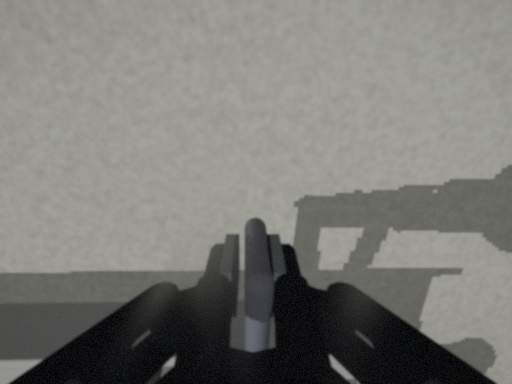

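>>> apply_moves --gripper '[0.4,0.4,0.4]' --dp '[[0,4,0],[0,2,0],[0,0,0]]' --delta_rot '[[0,0,0],[0,0,0],[0,0,0]]'

```text
time: 18.8
eef_pos: [452.5, 46.8, 218.0]
tcp_rot: [-0.041, 0.999, 0.014, -0.004]
wrist_force: [0.4, 0.4, -0.2]
grip_width: 34.3
```

```bash
python3 - <<'E'
from h import *
st,_=now();C=cam('wrist',st)
im=grab_frame('wrist');save('w15.png',im)
print('tray', st['eef_pos'])
E
```

```text
t 18.80 tcp [452.5  46.8 218. ] rack [-319.3   87.6] jaw 94.7 tilt [-0.53  1.61] F [ 0.4  0.4 -0.2] w 34.3 j [-0.08  0.3  -0.56  0.72  0.03 -0.17]
tray [452.51261631  46.8407726  217.95074438]
```

View pics/w15.png

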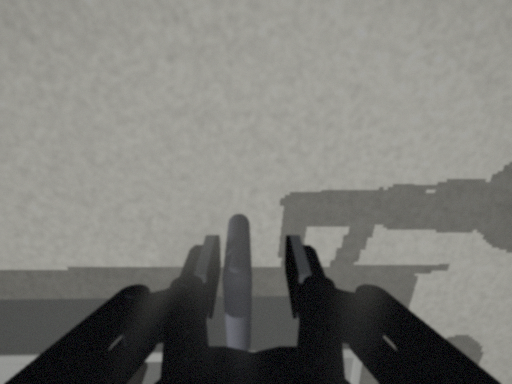

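```bash
python3 - <<'E'
from h import *
plan(451,43.7,222,94.2)
E
```

```text
t 18.85 tcp [452.5  46.7 217.9] rack [-319.3   87.5] jaw 94.7 tilt [-0.54  1.61] F [ 0.2 -1.2 -0.2] w 34.3 j [-0.08  0.3  -0.56  0.72  0.03 -0.17]
[1.8, -2.8, -4.2] [1.6, -0.4, 0.5]
```

>>> apply_moves --gripper '[0.4,0.4]' --dp '[[7,-3,-4],[0,0,0]]' --delta_rot '[[1.6,-0.4,0.5],[0,0,0]]'

```text
time: 19.1
eef_pos: [445.5, 42.2, 222.3]
tcp_rot: [-0.036, 0.999, -0.001, 0.0]
wrist_force: [0.1, 0.6, 0.3]
grip_width: 34.0
```

```bash
python3 - <<'E'
from h import *
st,_=now()
im=grab_frame('wrist');save('w16.png',im[190:384,130:390].repeat(3,0).repeat(3,1))
E
```

```text
t 19.10 tcp [445.5  42.2 222.3] rack [-326.7   83.5] jaw 94.1 tilt [ 0.04 -0.12] F [0.1 0.6 0.3] w 34.0 j [-0.09  0.28 -0.58  0.72 -0.   -0.16]
```

View pics/w16.png

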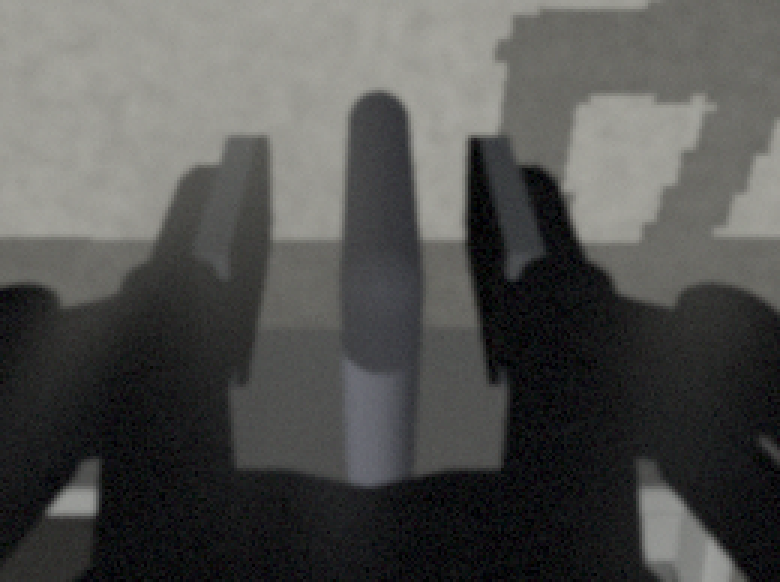

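>>> apply_moves --gripper '[0.4,0.25,0.1,0]' --dp '[[0,2,0],[0,0,0],[0,0,0],[0,0,0]]' --delta_rot '[[0,0,0],[0,0,0],[0,0,0],[0,0,0]]'

```text
time: 19.65
eef_pos: [445.8, 44.2, 222.3]
tcp_rot: [-0.036, 0.999, -0.001, 0.0]
wrist_force: [-2.2, -0.2, 1.4]
grip_width: 10.9
```

```bash
python3 - <<'E'
from h import *
now()
E
```

```text
t 19.65 tcp [445.8  44.2 222.3] rack [-326.2   85.5] jaw 94.1 tilt [ 0.05 -0.11] F [-2.2 -0.2  1.4] w 10.9 j [-0.08  0.28 -0.58  0.72 -0.   -0.16]
```

>>> apply_moves --gripper '[0,0,0,0,0,0,0,0,0,0]' --dp '[[-5,0,0],[-9,0,0],[-13,0,0],[-15,0,0],[-15,0,0],[-15,0,0],[-15,0,0],[-15,0,0],[-10,0,0],[-6,0,0]]' --delta_rot '[[0,0,0],[0,0,0],[0,0,0],[0,0,0],[0,0,0],[0,0,0],[0,0,0],[0,0,0],[0,0,0],[0,0,0]]'

```text
time: 20.9
eef_pos: [574.1, 53.8, 222.3]
tcp_rot: [-0.036, 0.999, -0.001, 0.001]
wrist_force: [-2.8, -0.4, 6.2]
grip_width: 10.8
```

```bash
python3 - <<'E'
from h import *
now()
s=grab_frame('scene');save('s17.png',cv2.resize(s[80:230,170:350],None,fx=4,fy=4,interpolation=2))
save('w17.png',grab_frame('wrist'))
E
```

```text
t 20.90 tcp [574.1  53.8 222.3] rack [-197.6   85.5] jaw 94.2 tilt [ 0.16 -0.06] F [-2.8 -0.4  6.2] w 10.8 j [-0.05  0.46 -0.26  0.85 -0.   -0.12]
```

View pics/s17.png

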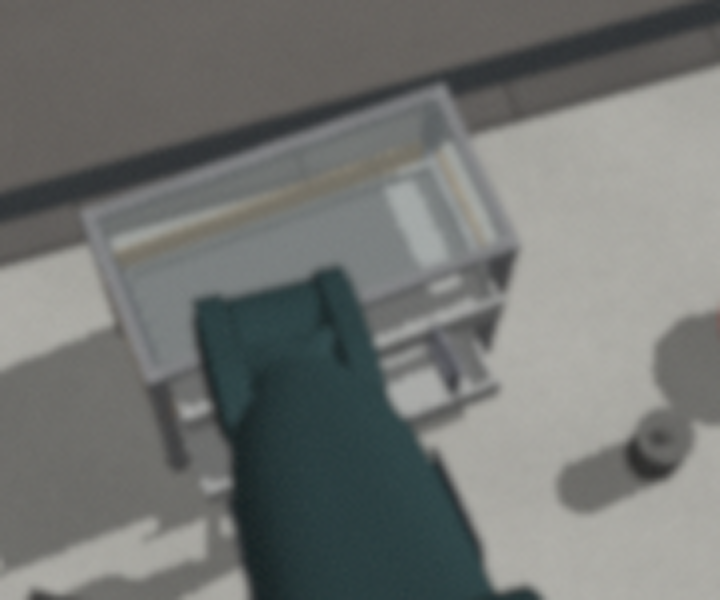

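View pics/w17.png

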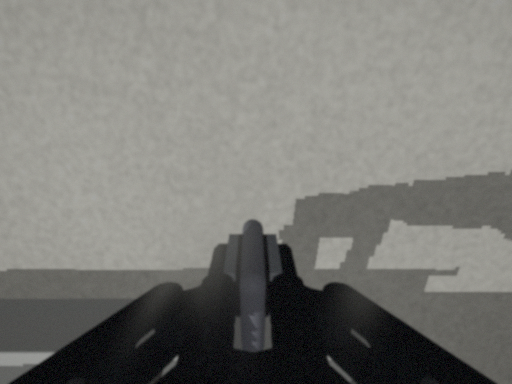

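>>> apply_moves --gripper '[0,0,0,0,0,0]' --dp '[[-5,0,0],[-7,0,0],[-7,0,0],[-6,0,0],[-5,0,0],[-4,0,0]]' --delta_rot '[[0,0,0],[0,0,0],[0,0,0],[0,0,0],[0,0,0],[0,0,0]]'

```text
time: 21.75
eef_pos: [610.3, 56.6, 222.4]
tcp_rot: [-0.036, 0.999, -0.001, 0.001]
wrist_force: [-2.0, -0.5, 5.8]
grip_width: 10.9
```

>>> apply_moves --gripper '[0,0,0]' --dp '[[-4,0,0],[-4,0,0],[-3,0,0]]' --delta_rot '[[0,0,0],[0,0,0],[0,0,0]]'

```text
time: 22.12
eef_pos: [617.0, 57.3, 222.2]
tcp_rot: [-0.036, 0.999, -0.001, -0.005]
wrist_force: [-24.3, -4.1, 23.1]
grip_width: 10.7
```

```bash
python3 - <<'E'
from h import *
print(r2w((-174,-85)),r2w((-190,-85)))
plan(600,-110,440,94.2)
E
```

```text
[ 610.35817077 -114.3988186 ] [ 594.40314968 -115.59769392]
t 22.12 tcp [617.   57.3 222.2] rack [-154.5   85.7] jaw 94.1 tilt [-0.61 -0.19] F [-24.3  -4.1  23.1] w 10.7 j [-0.04  0.53 -0.13  0.92 -0.   -0.11]
[5.2, -27.7, -36.2] [-0.0, -0.1, -0.0]
[5.2, -27.7, -36.2] [-0.0, -0.1, -0.0]
[5.1, -27.7, -36.2] [-0.0, -0.1, -0.0]
[5.1, -27.6, -36.2] [-0.0, -0.1, -0.0]
[5.0, -27.6, -36.3] [-0.0, -0.1, -0.0]
[4.9, -27.6, -36.3] [-0.0, -0.1, -0.0]
```

>>> apply_moves --gripper '[0.3,0.5,0.5,1,1,1,1,1,1]' --dp '[[0,0,0],[6,0,-3],[0,0,-30],[0,0,-50],[0,0,-50],[3,-40,-50],[3,-60,-35],[2,-60,0],[0,0,0]]' --delta_rot '[[0,0,0],[0,-0.5,0],[0,0,0],[0,0,0],[0,0,0],[0,0,0],[0,0,0],[0,0,0],[0,0,0]]'

```text
time: 23.25
eef_pos: [614.1, -98.7, 441.3]
tcp_rot: [-0.037, 0.999, -0.002, 0.001]
wrist_force: [0.1, 0.3, -0.3]
grip_width: 85.5
```

```bash
python3 - <<'E'
from h import *
now()
save('w18.png',grab_frame('wrist'))
t=grab_frame('top');save('t18.png',t)
E
```

```text
t 23.25 tcp [614.1 -98.7 441.3] rack [-169.1  -69.6] jaw 94.3 tilt [ 0.14 -0.21] F [ 0.1  0.3 -0.3] w 85.5 j [-0.29  0.43  0.31  1.44 -0.   -0.36]
```

View pics/w18.png

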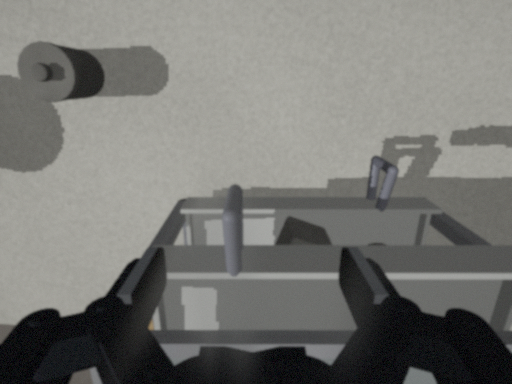

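View pics/t18.png

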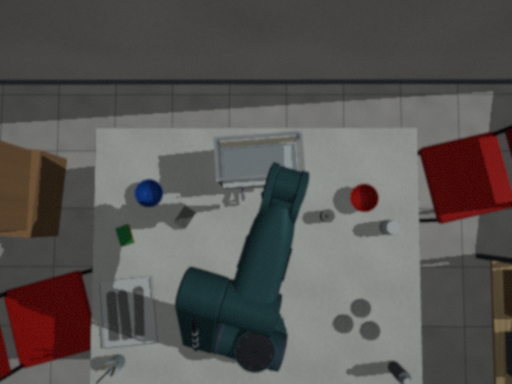

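```bash
python3 - <<'E'
from h import *
C=cam('wrist')
for u,v,z in [(234,187,174),(230,215,234),(235,188,174),(233,272,214),(233,250,214)]: print(u,v,z,np.round(ray(C,u,v,z),1),np.round(w2r(ray(C,u,v,z)),1))
for u,v in [(42,71),(42,75)]: print('jar',np.round(ray(C,u,v,84),1))
im=cv2.imread('pics/w18.png');cv2.imwrite('pics/w18z.png',cv2.convertScaleAbs(cv2.resize(im[20:300,0:320],None,fx=2.5,fy=2.5,interpolation=2)[:,:],alpha=1.6))
E
```

```text
234 187 174 [ 614.1 -111.5  174. ] [-170.1  -82.4]
230 215 234 [ 612.2 -110.6  234. ] [-171.9  -81.3]
235 188 174 [ 614.9 -110.6  174. ] [-169.2  -81.6]
233 272 214 [ 667.9 -106.7  214. ] [-116.   -81.7]
233 250 214 [ 649.1 -107.8  214. ] [-134.9  -81.3]
jar [ 537.6 -314.5   84. ]
jar [ 541.4 -315.    84. ]
```

View pics/w18z.png

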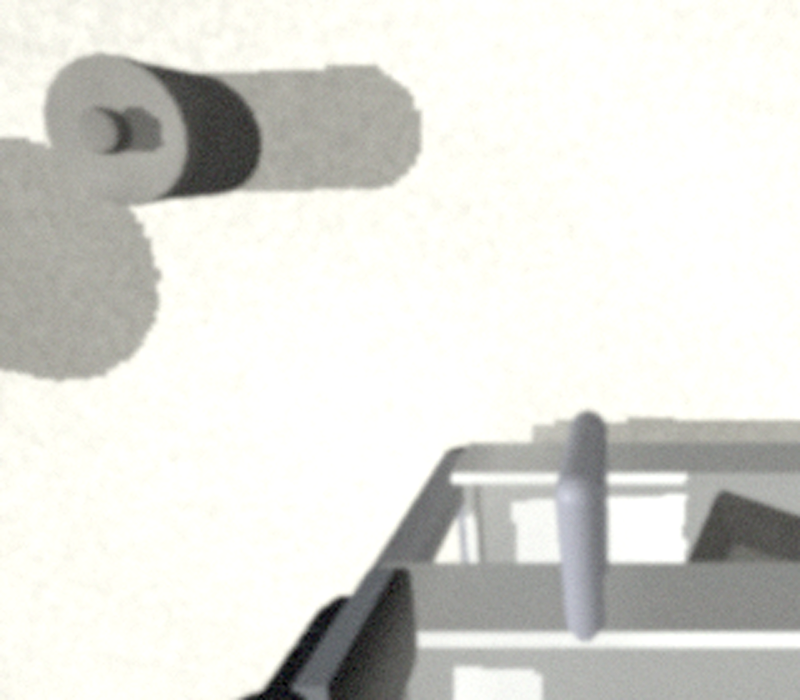

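>>> apply_moves --gripper '[0,0,0,0,0,0,0]' --dp '[[25,-13,0],[0,0,0],[0,0,0],[0,0,25],[0,0,40],[0,0,15],[0,0,0]]' --delta_rot '[[0,0,0],[0,0,0],[0,0,0],[0,0,0],[0,0,0],[0,0,0],[0,0,0]]'

```text
time: 24.22
eef_pos: [592.2, -103.6, 358.6]
tcp_rot: [-0.043, 0.999, -0.001, 0.002]
wrist_force: [-0.5, -1.3, 0.1]
grip_width: -0.1
```

```bash
python3 - <<'E'
from h import *
now()
save('w19.png',grab_frame('wrist'))
E
```

```text
t 24.23 tcp [ 592.2 -103.6  358.6] rack [-191.3  -72.8] jaw 94.9 tilt [ 0.2  -0.09] F [-0.5 -1.3  0.1] w -0.1 j [-0.31  0.41  0.05  1.21 -0.   -0.39]
```

View pics/w19.png

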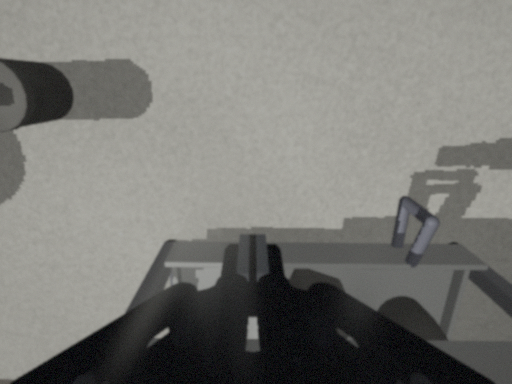

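>>> apply_moves --gripper '[0,0,0,0,0,0,0]' --dp '[[0,-12,0],[-8,0,0],[-10,0,0],[-10,0,0],[-10,0,0],[-8,0,0],[-5,0,0]]' --delta_rot '[[0,0,0.6],[0,0,0],[0,0,0],[0,0,0],[0,0,0],[0,0,0],[0,0,0]]'

```text
time: 25.15
eef_pos: [633.6, -112.1, 360.7]
tcp_rot: [-0.036, 0.999, -0.003, -0.019]
wrist_force: [-36.4, -1.5, 11.9]
grip_width: -0.0
```

```bash
python3 - <<'E'
from h import *
now()
save('w20.png',grab_frame('wrist'))
E
```

```text
t 25.15 tcp [ 633.6 -112.1  360.7] rack [-150.7  -84.4] jaw 94.1 tilt [-2.16 -0.46] F [-36.4  -1.5  11.9] w -0.0 j [-0.3   0.5   0.21  1.31 -0.02 -0.37]
```

View pics/w20.png

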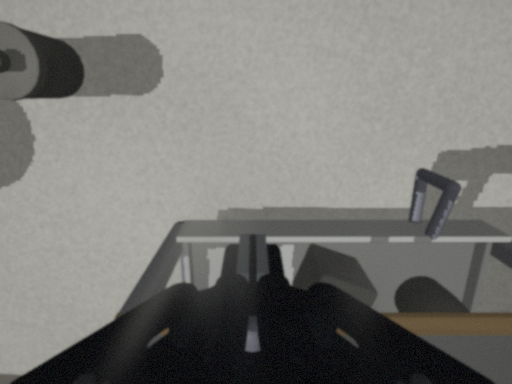

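>>> apply_moves --gripper '[0,0,0.5,0.5,0.5,0.5,0.5,0.5]' --dp '[[12,0,0],[10,0,-30],[0,55,-30],[0,60,0],[0,50,0],[0,0,50],[0,0,40],[0,0,0]]' --delta_rot '[[0,-1,0],[-0.4,-1,0],[0,0,0],[0,0,0],[0,0,0],[0,0,0],[0,0,0],[0,0,0]]'

```text
time: 26.2
eef_pos: [605.1, 57.9, 333.5]
tcp_rot: [-0.036, 0.999, 0.001, 0.003]
wrist_force: [-0.0, 0.3, 1.1]
grip_width: 42.8
```

```bash
python3 - <<'E'
from h import *
plan(610,57,222,94.2)
save('w21.png',grab_frame('wrist'))
E
```

```text
t 26.20 tcp [605.1  57.9 333.5] rack [-166.3   87.2] jaw 94.2 tilt [0.3  0.15] F [-0.   0.3  1.1] w 42.8 j [-0.04  0.43  0.01  1.15  0.   -0.11]
[-1.4, -0.5, 37.2] [0.0, 0.1, -0.0]
[-1.5, -0.5, 37.2] [0.0, 0.1, -0.0]
[-1.5, -0.4, 37.2] [0.0, 0.1, -0.0]
```

View pics/w21.png

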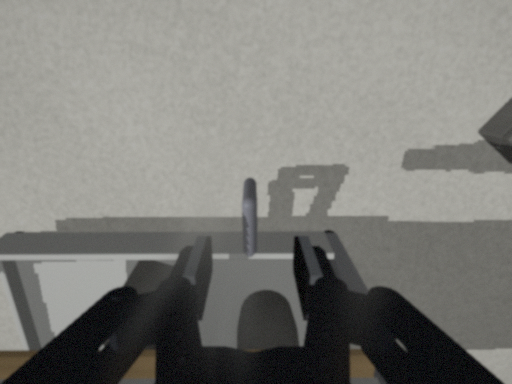

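```bash
python3 - <<'E'
from h import *
C=cam('wrist')
for u,v,z in [(249,179,30),(248,203,90),(150,257,70)]: print(u,v,z,np.round(ray(C,u,v,z),1),np.round(w2r(ray(C,u,v,z)),1))
E
```

```text
249 179 30 [611.3  55.6  30. ] [-160.3   84.4]
248 203 90 [611.3  55.3  90. ] [-160.4   84.1]
150 257 70 [677.  -27.2  70. ] [-101.   -3.]
```

>>> apply_moves --gripper '[0.5,0.5,0.5,0.3,0.15,0]' --dp '[[-6,-2,45],[0,0,45],[0,0,20],[0,0,0],[0,0,0],[0,0,0]]' --delta_rot '[[0.1,0.2,0],[0,0,0],[0,0,0],[0,0,0],[0,0,0],[0,0,0]]'

```text
time: 27.0
eef_pos: [618.4, 56.5, 233.2]
tcp_rot: [-0.036, 0.999, 0.002, 0.009]
wrist_force: [2.3, 1.6, -31.4]
grip_width: 10.4
```

```bash
python3 - <<'E'
from h import *
now()
E
```

```text
t 27.00 tcp [618.4  56.5 233.2] rack [-153.2   84.8] jaw 94.1 tilt [1.02 0.25] F [  2.3   1.6 -31.4] w 10.4 j [-0.04  0.51 -0.13  0.91  0.01 -0.11]
```

>>> apply_moves --gripper '[0,0,0,0,0,0,0,0,0,0]' --dp '[[4,0,0],[7,0,0],[11,0,0],[14,0,0],[15,0,0],[15,0,0],[15,0,0],[15,0,0],[15,0,0],[15,0,0]]' --delta_rot '[[0,0,0],[0,0,0],[0,0,0],[0,0,0],[0,0,0],[0,0,0],[0,0,0],[0,0,0],[0,0,0],[0,0,0]]'

```text
time: 28.25
eef_pos: [484.9, 46.5, 233.1]
tcp_rot: [-0.036, 0.999, 0.001, 0.009]
wrist_force: [3.6, -1.6, -21.0]
grip_width: 10.2
```

>>> apply_moves --gripper '[0,0,0,0,0,0]' --dp '[[12,0,0],[9,0,0],[7,0,0],[6,0,0],[5,0,0],[5,0,0]]' --delta_rot '[[0,0,0],[0,0,0],[0,0,0],[0,0,0],[0,0,0],[0,0,0]]'

```text
time: 29.0
eef_pos: [444.2, 43.1, 234.4]
tcp_rot: [-0.036, 0.999, 0.002, 0.018]
wrist_force: [23.2, 5.8, -34.4]
grip_width: 10.4
```

```bash
python3 - <<'E'
from h import *
now()
save('w22.png',grab_frame('wrist'))
s=grab_frame('scene');save('s22.png',cv2.resize(s[80:230,170:350],None,fx=4,fy=4,interpolation=2))
E
```

```text
t 29.00 tcp [444.2  43.1 234.4] rack [-327.9   84.5] jaw 94.1 tilt [2.1  0.36] F [ 23.2   5.8 -34.4] w 10.4 j [-0.09  0.25 -0.58  0.71  0.01 -0.16]
```

View pics/s22.png

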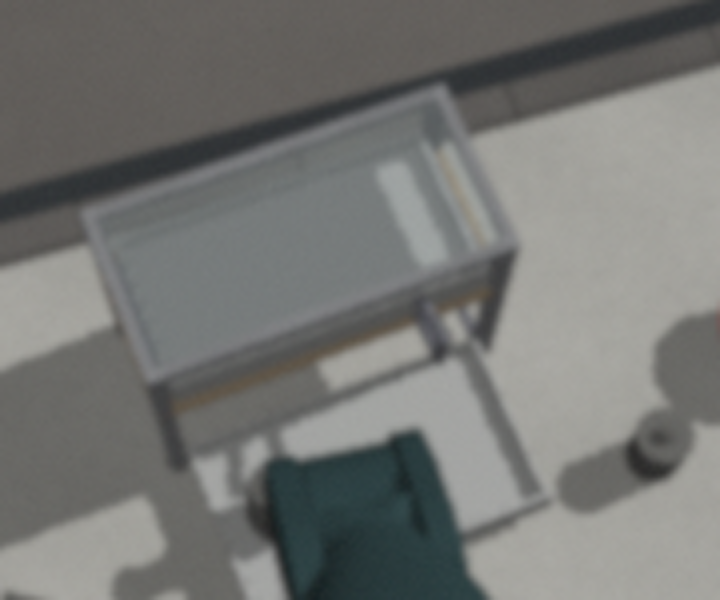

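>>> apply_moves --gripper '[0.3,0.6,1,1,1,1]' --dp '[[-2,0,0],[0,0,0],[0,0,-40],[0,0,-50],[0,0,-40],[0,0,-20]]' --delta_rot '[[0,0,0],[0,1,0],[0,0.5,0],[0,0.3,0],[0,0,0],[0,0,0]]'

```text
time: 29.85
eef_pos: [444.5, 42.6, 392.8]
tcp_rot: [-0.036, 0.999, 0.001, 0.004]
wrist_force: [1.1, -1.1, -0.9]
grip_width: 85.8
```

```bash
python3 - <<'E'
from h import *
plan(540,-316,360,4.2)
t=grab_frame('top');save('t23.png',cv2.resize(t[120:260,100:340],None,fx=3,fy=3,interpolation=2))
E
```

```text
t 29.85 tcp [444.5  42.6 392.8] rack [-327.6   83.9] jaw 94.1 tilt [0.42 0.18] F [ 1.1 -1.1 -0.9] w 85.8 j [-0.09  0.13 -0.26  1.18  0.   -0.16]
[-6.9, -36.5, 3.2] [0.0, 0.0, 9.0]
[-12.5, -34.9, 3.3] [0.0, 0.0, 9.0]
[-17.8, -32.5, 3.3] [0.0, 0.0, 9.0]
[-22.7, -29.3, 3.3] [0.0, 0.0, 9.0]
[-27.0, -25.4, 3.3] [0.0, 0.0, 9.0]
[-30.7, -20.9, 3.3] [0.0, 0.0, 9.0]
[-33.6, -15.8, 3.3] [0.0, 0.0, 9.0]
[-35.6, -10.4, 3.3] [0.0, 0.0, 9.0]
[-36.8, -4.7, 3.3] [0.0, 0.0, 9.0]
[-37.1, 1.1, 3.3] [0.0, 0.0, 9.0]
```

View pics/t23.png

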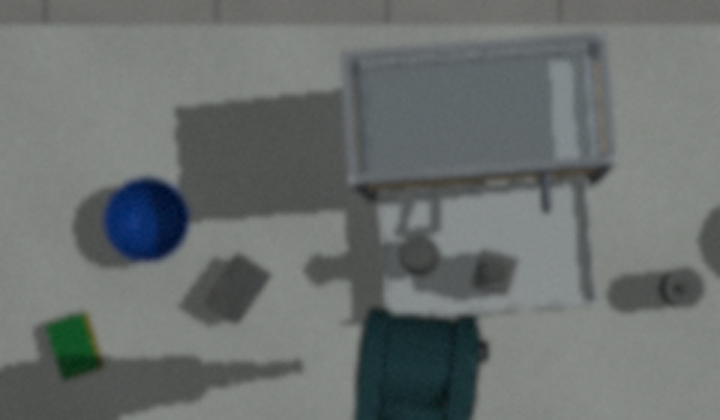

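Vase and bottle stand in the opened lower tray; now the jar.

>>> apply_moves --gripper '[1,1,1,1,1,1,1,1,1,1]' --dp '[[-7,-37,3],[-13,-35,3],[-18,-33,3],[-23,-29,3],[-27,-25,3],[-31,-21,3],[-34,-16,3],[-36,-10,3],[-37,-5,3],[-37,1,3]]' --delta_rot '[[0,0.4,9],[0,0,9],[0,0,9],[0,0,9],[0,0,9],[0,0,9],[0,0,9],[0,0,9],[0,0,9],[0,0,9]]'

```text
time: 31.15
eef_pos: [535.5, -329.2, 365.9]
tcp_rot: [0.698, 0.716, 0.002, 0.001]
wrist_force: [0.9, 1.0, 0.4]
grip_width: 85.5
```

```bash
python3 - <<'E'
from h import *
plan(540,-316,360,4.2)
save('w24.png',grab_frame('wrist'))
E
```

```text
t 31.15 tcp [ 535.5 -329.2  365.9] rack [-264.7 -293.6] jaw 1.4 tilt [0.23 0.15] F [0.9 1.  0.4] w 85.5 j [-0.68  0.45  0.14  1.26  0.    0.86]
[13.1, 4.8, 6.0] [0.2, -0.1, -2.8]
```

View pics/w24.png

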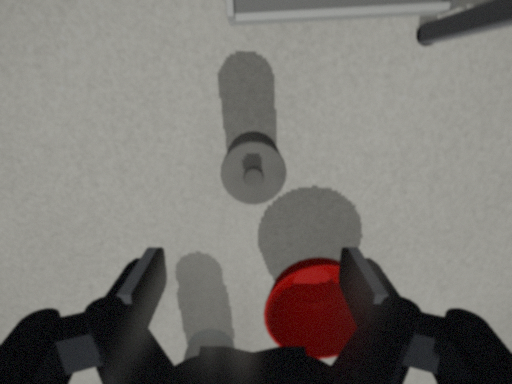

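```bash
python3 - <<'E'
from h import *
C=cam('wrist');print('lid',ray(C,253,171,72),'knob',ray(C,254,177,84),'bowl edge',ray(C,312,258,60),ray(C,266,305,60),'paint',ray(C,209,330,110))
p=ray(C,253,171,72);plan(p[0],p[1],220,4.2)
E
```

```text
lid [ 538.71090027 -323.31478131   72.        ] knob [ 539.54178105 -325.26024899   84.        ] bowl edge [ 601.16103612 -419.07781276   60.        ] [ 555.35309078 -478.69857694   60.        ] paint [ 500.00387169 -465.64699014  110.        ]
t 31.20 tcp [ 536.  -332.9  364.8] rack [-264.5 -297.3] jaw 0.8 tilt [0.21 0.09] F [-4.7 -1.9 -2.4] w 85.5 j [-0.69  0.46  0.15  1.26  0.    0.87]
[3.1, 0.8, 48.3] [0.1, -0.0, -1.1]
[3.1, 0.9, 48.3] [0.1, -0.0, -1.1]
[3.1, 1.0, 48.3] [0.1, -0.0, -1.1]
```

>>> apply_moves --gripper '[1,1,1,1,1]' --dp '[[9,2,0],[0,0,0],[0,0,30],[0,0,40],[0,0,0]]' --delta_rot '[[0,0,-3],[0,0,0],[0,0,0],[0,0,0],[0,0,0]]'

```text
time: 31.82
eef_pos: [538.0, -321.0, 294.6]
tcp_rot: [0.68, 0.733, 0.002, 0.001]
wrist_force: [-0.3, -0.2, -0.2]
grip_width: 85.3
```

```bash
python3 - <<'E'
from h import *
st,_=now();C=cam('wrist',st)
save('w25.png',grab_frame('wrist'))
E
```

```text
t 31.82 tcp [ 538.  -321.   294.6] rack [-261.7 -285.6] jaw 4.3 tilt [0.23 0.08] F [-0.3 -0.2 -0.2] w 85.3 j [-0.67  0.48 -0.    1.08  0.    0.83]
```

View pics/w25.png

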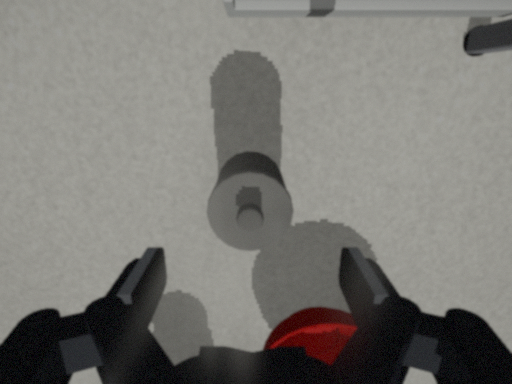

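```bash
python3 - <<'E'
from h import *
C=cam('wrist');p=ray(C,250,210,72);print(p);plan(p[0],p[1],217,4.2)
E
```

```text
[ 539.46191479 -321.12535006   72.        ]
t 31.88 tcp [ 538.4 -321.4  296.6] rack [-261.2 -286.1] jaw 4.2 tilt [ 0.36 -0.03] F [ 0.9 -0.3  0.6] w 85.6 j [-0.67  0.48 -0.    1.08  0.    0.83]
[0.1, 0.3, 39.8] [0.2, 0.0, 0.0]
[0.1, 0.4, 39.8] [0.2, 0.0, 0.0]
```

>>> apply_moves --gripper '[1,1,1,0,0,0,0,0]' --dp '[[0,1,40],[0,0,35],[0,0,6],[0,0,0],[0,0,0],[0,0,0],[0,0,0],[0,0,0]]' --delta_rot '[[0,0,0],[0,0,0],[0,0,0],[0,0,0],[0,0,0],[0,0,0],[0,0,0],[0,0,0]]'

```text
time: 32.88
eef_pos: [543.2, -322.4, 226.7]
tcp_rot: [0.679, 0.734, 0.003, 0.01]
wrist_force: [0.0, 0.2, -3.1]
grip_width: 57.9
```

```bash
python3 - <<'E'
from h import *
now()
print(r2w((-205,-105)),r2w((-330,-105)))
E
```

```text
t 32.88 tcp [ 543.2 -322.4  226.7] rack [-256.5 -287.4] jaw 4.4 tilt [ 1.06 -0.58] F [ 0.   0.2 -3.1] w 57.9 j [-0.67  0.53 -0.11  0.9   0.    0.83]
[ 580.94391155 -136.66541589] [ 456.29530929 -146.0316293 ]
```

>>> apply_moves --gripper '[0,0,0,0,0,0,0,0,0]' --dp '[[0,0,-20],[0,0,-45],[10,3,-50],[35,6,0],[40,6,0],[40,6,0],[40,6,0],[20,4,0],[0,0,0]]' --delta_rot '[[0,0,0],[0,0,0],[0,0,0],[0,0,0],[0,0,0],[0,0,0],[0,0,0],[0,0,0],[0,0,0]]'

```text
time: 34.0
eef_pos: [558.0, -129.7, 343.6]
tcp_rot: [0.68, 0.733, 0.003, 0.01]
wrist_force: [-0.5, 0.5, -2.1]
grip_width: 57.8
```

```bash
python3 - <<'E'
from h import *
plan(-215,-105,270,4.2,frame='r')
save('w26.png',grab_frame('wrist'))
E
```

```text
t 34.00 tcp [ 558.  -129.7  343.6] rack [-227.4  -96.4] jaw 4.3 tilt [ 1.03 -0.52] F [-0.5  0.5 -2.1] w 57.8 j [-0.37  0.36 -0.07  1.12 -0.    1.13]
[-3.9, 5.6, 36.9] [0.5, 0.3, 0.1]
[-4.1, 5.9, 36.9] [0.5, 0.3, 0.1]
```

View pics/w26.png

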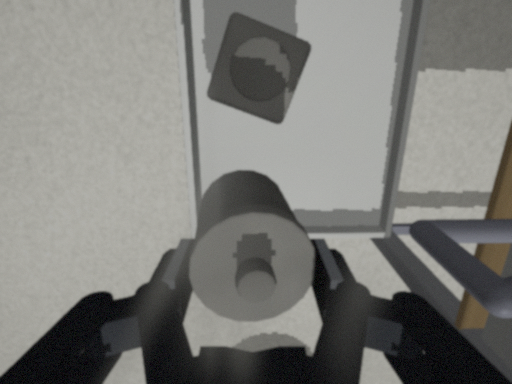

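>>> apply_moves --gripper '[0,0,0,0]' --dp '[[-8,4,20],[0,0,30],[0,0,22],[0,0,0]]' --delta_rot '[[0.3,0.3,0],[0,0,0],[0,0,0],[0,0,0]]'

```text
time: 34.55
eef_pos: [564.0, -144.4, 265.4]
tcp_rot: [0.682, 0.731, 0.002, 0.005]
wrist_force: [0.3, 0.0, -2.9]
grip_width: 57.9
```

```bash
python3 - <<'E'
from h import *
now()
E
```

```text
t 34.55 tcp [ 564.  -144.4  265.4] rack [-222.5 -111.5] jaw 4.0 tilt [ 0.56 -0.23] F [ 0.3  0.  -2.9] w 57.9 j [-0.39  0.43 -0.18  0.95  0.    1.11]
```

>>> apply_moves --gripper '[0,0]' --dp '[[0,0,5],[0,0,0]]' --delta_rot '[[0,0,0],[0,0,0]]'

```text
time: 34.8
eef_pos: [564.4, -145.8, 260.3]
tcp_rot: [0.682, 0.731, 0.002, 0.005]
wrist_force: [-0.8, -0.2, -3.7]
grip_width: 57.7
```

>>> apply_moves --gripper '[0,0]' --dp '[[0,0,4],[0,0,0]]' --delta_rot '[[0,0,0],[0,0,0]]'

```text
time: 35.05
eef_pos: [565.4, -146.3, 258.8]
tcp_rot: [0.682, 0.731, 0.003, 0.008]
wrist_force: [-0.3, 0.2, -2.1]
grip_width: 57.8
```

Contact beginning; release and lift.

>>> apply_moves --gripper '[0.9,0.9,0.9,1,1,1]' --dp '[[0,0,0],[0,0,0],[0,0,0],[0,0,-40],[0,0,-50],[0,0,-50]]' --delta_rot '[[0,0,0],[0,0,0],[0,0,0],[0,0,0],[0.3,0,0],[0,0,0]]'

```text
time: 35.8
eef_pos: [562.9, -145.0, 399.7]
tcp_rot: [0.682, 0.731, -0.0, 0.003]
wrist_force: [0.2, -0.4, 0.9]
grip_width: 85.3
```

```bash
python3 - <<'E'
from h import *
save('w27.png',grab_frame('wrist'))
plan(-332,84,400,94.2,frame='r')
E
```

```text
t 35.85 tcp [ 563.2 -145.1  406.2] rack [-223.3 -112.1] jaw 3.9 tilt [ 0.66 -0.41] F [-2.1  0.2  5.6] w 85.3 j [-0.39  0.36  0.09  1.29 -0.    1.11]
[17.8, -10.0, 0.3] [0.0, 0.1, -8.2]
[19.0, -7.4, 0.3] [0.0, 0.1, -8.2]
[19.9, -4.6, 0.4] [0.0, 0.1, -8.2]
[20.3, -1.7, 0.4] [0.0, 0.1, -8.2]
[20.3, 1.2, 0.4] [0.0, 0.1, -8.2]
[20.0, 4.1, 0.4] [0.0, 0.1, -8.2]
[19.2, 6.9, 0.5] [0.0, 0.1, -8.2]
[18.0, 9.6, 0.5] [0.0, 0.1, -8.2]
[16.4, 12.1, 0.5] [0.0, 0.1, -8.2]
[14.5, 14.3, 0.5] [0.0, 0.1, -8.2]
[12.4, 16.2, 0.6] [0.0, 0.1, -8.2]
```

View pics/w27.png

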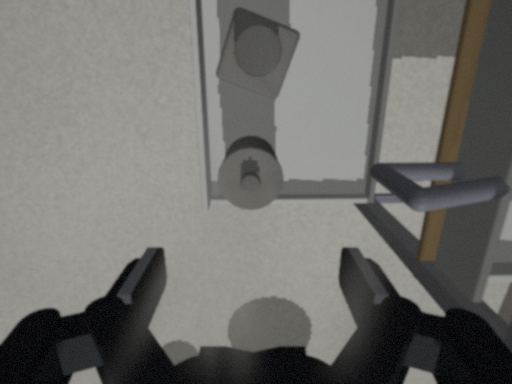

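>>> apply_moves --gripper '[1,1,0,0,0,0,0,0,0,0]' --dp '[[19,-13,0],[21,-10,0],[22,-7,0],[23,-4,0],[23,-1,0],[22,3,0],[21,7,0],[20,10,0],[18,13,0],[16,16,0]]' --delta_rot '[[0.2,0.2,-9],[0.2,0.2,-9],[0,0.2,-9],[0,0,-9],[0,0,-9],[0,0,-9],[0,0,-9],[0,0,-9],[0,0,-9],[0,0,-9]]'

```text
time: 37.1
eef_pos: [409.3, 29.8, 406.2]
tcp_rot: [-0.059, 0.998, -0.0, 0.003]
wrist_force: [-0.6, -0.1, -0.1]
grip_width: -0.1
```

```bash
python3 - <<'E'
from h import *
plan(415,41.5,400,94.2)
save('w28.png',grab_frame('wrist'))
E
```

```text
t 37.10 tcp [409.3  29.8 406.2] rack [-363.7   73.8] jaw 96.8 tilt [ 0.32 -0.01] F [-0.6 -0.1 -0.1] w -0.1 j [-0.13  0.06 -0.3   1.21  0.   -0.24]
[-7.0, 11.0, 6.2] [-0.0, 0.3, 2.6]
```

View pics/w28.png

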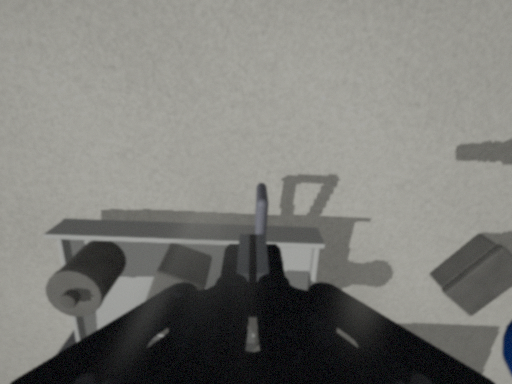

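```bash
python3 - <<'E'
from h import *
C=cam('wrist');print(ray(C,262,186,30),ray(C,261,205,90))
E
```

```text
[441.70969412  46.98496641  30.        ] [441.88762308  44.1501831   90.        ]
```

>>> apply_moves --gripper '[0,0,0,0,0,0,0]' --dp '[[-2,14,0],[0,0,0],[0,0,50],[0,0,60],[0,0,50],[0,0,18],[0,0,0]]' --delta_rot '[[0,0.3,2.6],[0,0,0],[0,0,0],[0,0,0],[0,0,0],[0,0,0],[0,0,0]]'

```text
time: 38.02
eef_pos: [409.3, 43.3, 224.3]
tcp_rot: [-0.04, 0.999, -0.001, 0.002]
wrist_force: [-0.6, -0.6, 0.2]
grip_width: -0.1
```

```bash
python3 - <<'E'
from h import *
now()
save('w29.png',grab_frame('wrist'))
E
```

```text
t 38.02 tcp [409.3  43.3 224.3] rack [-362.7   87.3] jaw 94.6 tilt [ 0.27 -0.08] F [-0.6 -0.6  0.2] w -0.1 j [-0.09  0.22 -0.66  0.69 -0.   -0.17]
```

View pics/w29.png

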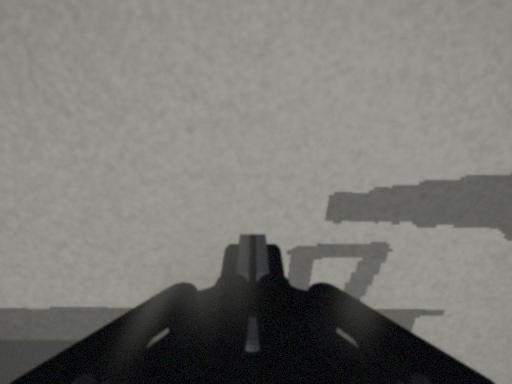

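>>> apply_moves --gripper '[0,0,0,0,0,0,0,0,0,0]' --dp '[[-6,0,0],[-6,0,0],[-6,0,0],[-8,0,0],[-11,0,0],[-14,0,0],[-15,0,0],[-15,0,0],[-15,0,0],[-15,0,0]]' --delta_rot '[[0,0,0.4],[0,0,0],[0,0,0],[0,0,0],[0,0,0],[0,0,0],[0,0,0],[0,0,0],[0,0,0],[0,0,0]]'

```text
time: 39.33
eef_pos: [528.4, 51.9, 227.4]
tcp_rot: [-0.036, 0.999, -0.001, 0.003]
wrist_force: [-3.2, 0.0, -1.1]
grip_width: 0.1
```

>>> apply_moves --gripper '[0,0,0,0,0,0,0]' --dp '[[-14,0,0],[-12,0,0],[-12,0,0],[-10,0,0],[-8,0,0],[-6,0,0],[-5,0,0]]' --delta_rot '[[0,0,0],[0,0,0],[0,0,0],[0,0,0],[0,0,0],[0,0,0],[0,0,0]]'

```text
time: 40.2
eef_pos: [596.2, 57.1, 226.8]
tcp_rot: [-0.036, 0.999, -0.002, -0.003]
wrist_force: [-47.4, -6.5, 36.6]
grip_width: 0.2
```

```bash
python3 - <<'E'
from h import *
now()
E
```

```text
t 40.20 tcp [596.2  57.1 226.8] rack [-175.2   87.1] jaw 94.2 tilt [-0.33 -0.2 ] F [-47.4  -6.5  36.6] w 0.2 j [-0.04  0.49 -0.19  0.9  -0.   -0.11]
```

>>> apply_moves --gripper '[0,0,1,1,1]' --dp '[[10,0,0],[15,0,-30],[0,20,-55],[0,40,-50],[0,50,-30]]' --delta_rot '[[0,0,0],[0,0,0],[0,0,0],[0,0,0],[0,0,0]]'

```text
time: 40.83
eef_pos: [563.9, 164.6, 395.0]
tcp_rot: [-0.034, 0.999, -0.001, -0.003]
wrist_force: [1.6, -0.1, -0.2]
grip_width: 54.1
```

```bash
python3 - <<'E'
from h import *
plan(510,310,390,60.5)
E
```

```text
t 40.83 tcp [563.9 164.6 395. ] rack [-199.4  196.7] jaw 93.9 tilt [-0.31 -0.17] F [ 1.6 -0.1 -0.2] w 54.1 j [ 0.15  0.38  0.1   1.3  -0.    0.08]
[11.0, 37.2, 1.2] [-0.1, -0.1, 8.3]
[16.3, 35.2, 1.2] [-0.1, -0.1, 8.3]
[21.2, 32.5, 1.3] [-0.1, -0.1, 8.3]
[25.7, 29.0, 1.3] [-0.1, -0.1, 8.3]
```

>>> apply_moves --gripper '[1,1,1,1,1]' --dp '[[11,37,0],[16,35,0],[21,32,0],[26,29,0],[0,0,0]]' --delta_rot '[[0,0,8.3],[0,0,8.3],[0,0,8.3],[0,0,8.3],[0,0,0]]'

```text
time: 41.45
eef_pos: [509.3, 317.1, 399.7]
tcp_rot: [0.261, 0.965, 0.001, 0.003]
wrist_force: [0.3, -0.9, -0.2]
grip_width: 85.4
```

```bash
python3 - <<'E'
from h import *
st,_=now()
save('w30.png',grab_frame('wrist'))
im=cv2.imread('pics/w30.png');cv2.imwrite('pics/w30z.png',cv2.convertScaleAbs(cv2.resize(im[130:300,150:360],None,fx=3.5,fy=3.5,interpolation=2),alpha=1.6))
E
```

```text
t 41.45 tcp [509.3 317.1 399.7] rack [-242.5  352.9] jaw 59.7 tilt [0.36 0.07] F [ 0.3 -0.9 -0.2] w 85.4 j [ 0.42  0.39  0.13  1.31 -0.    0.95]
```

View pics/w30z.png

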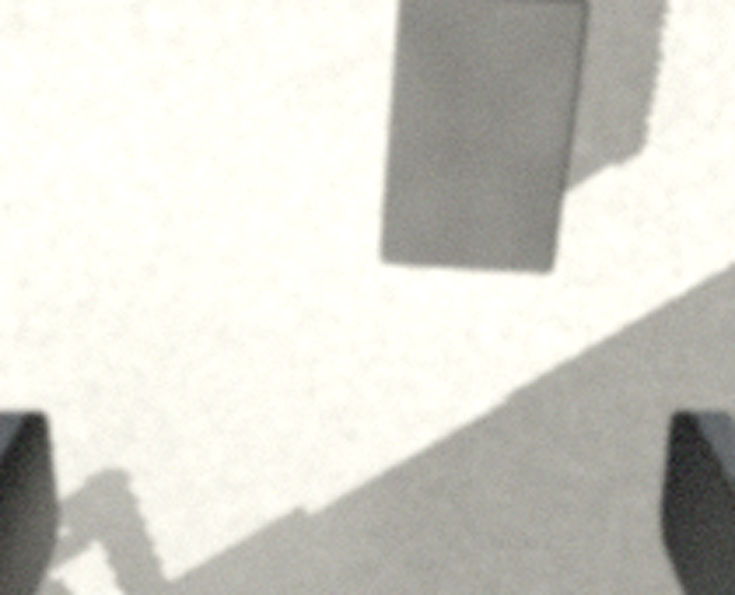

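View pics/w30.png

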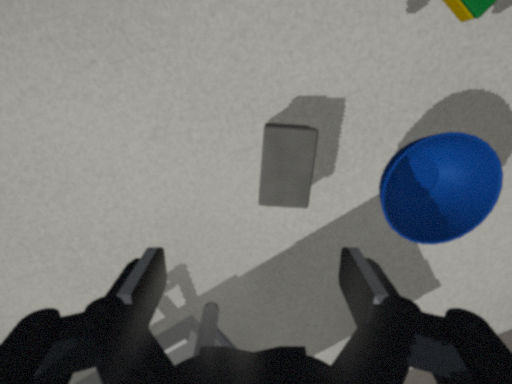

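```bash
python3 - <<'E'
from h import *
C=cam('wrist');im=cv2.imread('pics/w30.png')
g=cv2.cvtColor(im,cv2.COLOR_BGR2GRAY)
print(g[160,290],g[120,290],g[130,325],g[150,200])
m=cv2.inRange(cv2.GaussianBlur(g,(3,3),0),40,int(g[160,290])+14);n,l,s,c=cv2.connectedComponentsWithStats(m)
k=l[160,290];print(s[k]);cn,_=cv2.findContours((l==k).astype('u1'),0,2);r=cv2.minAreaRect(cn[0]);b=cv2.boxPoints(r);print(b)
P=[ray(C,u,v,46)[:2] for u,v in b];print(np.round(P,1),np.mean(P,0),[np.round(np.linalg.norm(P[i]-P[i-1]),1) for i in range(4)],[np.round(np.degrees(np.arctan2(*(P[i]-P[i-1])[::-1])),1) for i in range(4)])
E
```

```text
86 107 106 160
[ 260  122   60   85 4253]
[[259.39597  203.45685 ]
 [265.30966  120.66497 ]
 [319.88834  124.563446]
 [313.97464  207.35532 ]]
[[557.4 300. ]
 [479.7 351.4]
 [512.  398.8]
 [593.1 351.7]] [535.54730902 350.49080549] [np.float64(62.9), np.float64(93.1), np.float64(57.3), np.float64(93.8)] [np.float64(-124.6), np.float64(146.5), np.float64(55.8), np.float64(-30.1)]
```

```bash
python3 - <<'E'
from h import *
plan(535,350,320,58)
E
```

```text
t 41.50 tcp [509.7 316.1 399.7] rack [-242.1  351.8] jaw 59.8 tilt [0.37 0.05] F [-0.  -1.  -0.4] w 85.1 j [ 0.42  0.39  0.13  1.31 -0.    0.95]
[-2.2, 20.9, 39.9] [0.1, 0.1, 0.9]
[-2.0, 21.0, 39.9] [0.1, 0.1, 0.9]
```

>>> apply_moves --gripper '[1,1,1,1]' --dp '[[-2,21,20],[-2,21,40],[0,0,40],[0,0,0]]' --delta_rot '[[0,0.2,1],[0,0,1],[0,0,0],[0,0,0]]'

```text
time: 42.0
eef_pos: [538.2, 348.3, 299.1]
tcp_rot: [0.276, 0.961, 0.003, 0.003]
wrist_force: [-0.2, 0.2, -0.4]
grip_width: 85.8
```

```bash
python3 - <<'E'
from h import *
st,_=now();C=cam('wrist',st)
i=grab_frame('wrist');save('w31.png',i);im=cv2.imread('pics/w31.png')
cv2.imwrite('pics/w31z.png',cv2.convertScaleAbs(cv2.resize(im[100:330,130:370],None,fx=3,fy=3,interpolation=2),alpha=1.6))
E
```

```text
t 42.00 tcp [538.2 348.3 299.1] rack [-211.2  381.8] jaw 57.9 tilt [0.46 0.23] F [-0.2  0.2 -0.4] w 85.8 j [0.45 0.5  0.04 1.1  0.   1.01]
```

View pics/w31z.png

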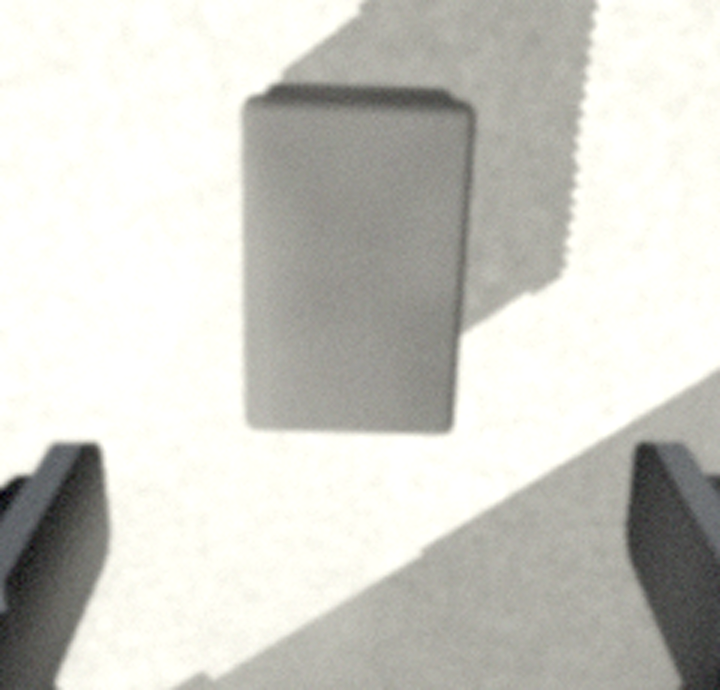

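```bash
python3 - <<'E'
from h import *
C=cam('wrist')
P=[ray(C,130+x/3-.3,100+y/3-.3,46)[:2] for x,y in [(245,100),(474,105),(455,432),(247,428)]]
print(np.round(P,1),np.mean(P,0),[np.round(np.linalg.norm(P[i]-P[i-1]),1) for i in range(4)],[np.round(np.degrees(np.arctan2(*(P[i]-P[i-1])[::-1])),1) for i in range(4)])
q=np.mean(P,0);plan(q[0],q[1],191,57.5)
E
```

```text
[[485.3 350.5]
 [516.1 397.2]
 [591.9 347.5]
 [560.  299.6]] [538.33757774 348.6995813 ] [np.float64(90.4), np.float64(56.0), np.float64(90.6), np.float64(57.6)] [np.float64(145.8), np.float64(56.6), np.float64(-33.2), np.float64(-123.6)]
t 42.05 tcp [538.7 348.6 301.1] rack [-210.8  382. ] jaw 57.9 tilt [0.61 0.3 ] F [ 0.4  0.3 -0.1] w 85.4 j [0.45 0.5  0.05 1.1  0.   1.01]
[0.4, -0.4, 36.7] [0.2, 0.1, 0.1]
[0.3, -0.3, 36.7] [0.2, 0.1, 0.1]
[0.2, -0.1, 36.7] [0.2, 0.1, 0.1]
```

>>> apply_moves --gripper '[1,1,1,1,0,0,0,0,0,0]' --dp '[[0,0,40],[0,0,40],[0,0,25],[0,0,5],[0,0,0],[0,0,0],[0,0,0],[0,0,0],[0,0,0],[0,0,0]]' --delta_rot '[[0.3,0.4,1.4],[0,0,0],[0,0,0],[0,0,0],[0,0,0],[0,0,0],[0,0,0],[0,0,0],[0,0,0],[0,0,0]]'

```text
time: 43.3
eef_pos: [545.2, 348.6, 204.2]
tcp_rot: [0.288, 0.957, 0.009, 0.008]
wrist_force: [-0.9, 1.0, -1.9]
grip_width: 56.4
```

```bash
python3 - <<'E'
from h import *
now()
save('w32.png',grab_frame('wrist'))
E
```

```text
t 43.30 tcp [545.2 348.6 204.2] rack [-204.2  381.6] jaw 56.5 tilt [1.17 0.75] F [-0.9  1.  -1.9] w 56.4 j [ 0.44  0.57 -0.1   0.87  0.    1.03]
```

View pics/w32.png

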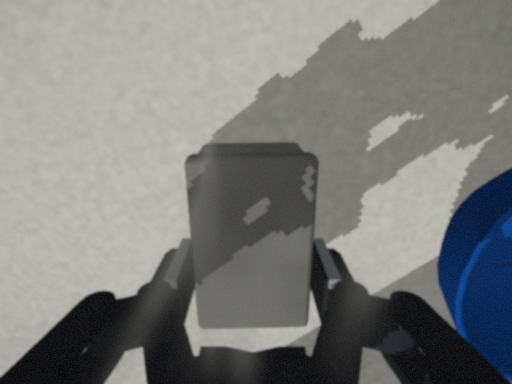

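>>> apply_moves --gripper '[1,1,1,1,1,1]' --dp '[[0,0,0],[0,0,0],[0,0,-40],[0,0,-60],[0,0,-60],[0,0,-40]]' --delta_rot '[[0,0,0],[0,0,0],[0,1,0],[-0.5,0,0],[0,0,0],[0,0,0]]'

```text
time: 44.1
eef_pos: [542.5, 343.3, 407.2]
tcp_rot: [0.288, 0.957, 0.014, -0.001]
wrist_force: [1.1, 0.1, -0.5]
grip_width: 85.4
```

```bash
python3 - <<'E'
from h import *
p=r2w((-150,-84));print(p)
plan(p[0],p[1],440,94.2)
E
```

```text
[ 634.21577269 -111.60331681]
t 44.10 tcp [542.5 343.3 407.2] rack [-207.4  376.5] jaw 56.5 tilt [0.32 1.62] F [ 1.1  0.1 -0.5] w 85.4 j [0.43 0.46 0.27 1.36 0.02 1.02]
[-36.3, -36.4, -5.0] [0.2, -0.0, -4.2]
[-33.6, -39.0, -4.9] [0.2, -0.0, -4.2]
[-30.7, -41.4, -4.8] [0.2, -0.0, -4.2]
[-27.6, -43.5, -4.6] [0.2, -0.0, -4.2]
[-24.3, -45.4, -4.5] [0.2, -0.0, -4.2]
[-20.9, -47.1, -4.3] [0.2, -0.0, -4.2]
[-17.4, -48.5, -4.1] [0.2, -0.0, -4.2]
[-13.8, -49.6, -4.0] [0.2, -0.0, -4.2]
[-10.2, -50.5, -3.8] [0.2, -0.0, -4.2]
```

>>> apply_moves --gripper '[0.5,0.5,0.5,0.5,0.5,0.5,0.5,0.5,0.5,0.5]' --dp '[[-35,-36,-10],[-33,-39,-10],[-30,-41,-8],[-27,-43,-5],[-24,-45,0],[-20,-47,0],[-17,-48,0],[-13,-49,0],[-8,-48,0],[0,0,0]]' --delta_rot '[[0.6,0,-4.2],[0.6,0,-4.2],[0.4,0,-4.2],[0,0,-4.2],[0,0,-4.2],[0,0,-4.2],[0,0,-4.2],[0,0,-4.2],[0,0,-4.2],[0,0,0]]'

```text
time: 45.35
eef_pos: [634.8, -117.4, 441.2]
tcp_rot: [-0.05, 0.999, 0.002, 0.001]
wrist_force: [-0.2, 0.4, -0.4]
grip_width: 42.6
```

```bash
python3 - <<'E'
from h import *
p=r2w((-140,-84));plan(p[0],p[1],370,94.2)
save('w33.png',grab_frame('wrist'))
E
```

```text
t 45.35 tcp [ 634.8 -117.4  441.2] rack [-149.9  -89.8] jaw 95.7 tilt [0.08 0.29] F [-0.2  0.4 -0.4] w 42.6 j [-0.31  0.48  0.39  1.48  0.01 -0.41]
[-5.0, 2.6, 35.6] [0.1, 0.1, 0.7]
[-4.9, 2.8, 35.6] [0.1, 0.1, 0.7]
```

View pics/w33.png

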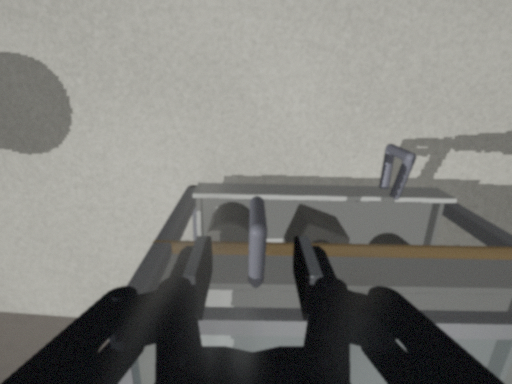

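```bash
python3 - <<'E'
from h import *
C=cam('wrist')
for u,v,z in [(257,198,174),(257,228,234),(325,199,70)]: print(np.round(ray(C,u,v,z),1),np.round(w2r(ray(C,u,v,z)),1))
E
```

```text
[ 642.5 -109.8  174. ] [-141.6  -82.8]
[ 640.3 -111.3  234. ] [-143.9  -84.1]
[675.2 -22.2  70. ] [-102.5    2. ]
```

>>> apply_moves --gripper '[0.5,0.5,0.5,0.5,0.5]' --dp '[[-10,6,0],[0,0,30],[0,0,40],[0,0,5],[0,0,0]]' --delta_rot '[[0.2,0,1.4],[0,0,0],[0,0,0],[0,0,0],[0,0,0]]'

```text
time: 46.02
eef_pos: [643.8, -103.5, 367.9]
tcp_rot: [-0.038, 0.999, 0.001, 0.003]
wrist_force: [-0.3, 0.3, 0.1]
grip_width: 43.0
```

```bash
python3 - <<'E'
from h import *
st,_=now()
im=grab_frame('wrist');save('w34.png',im[150:344,130:390].repeat(3,0).repeat(3,1))
E
```

```text
t 46.02 tcp [ 643.8 -103.5  367.9] rack [-139.8  -76.6] jaw 94.4 tilt [0.3 0.1] F [-0.3  0.3  0.1] w 43.0 j [-0.28  0.5   0.22  1.29  0.   -0.36]
```

View pics/w34.png

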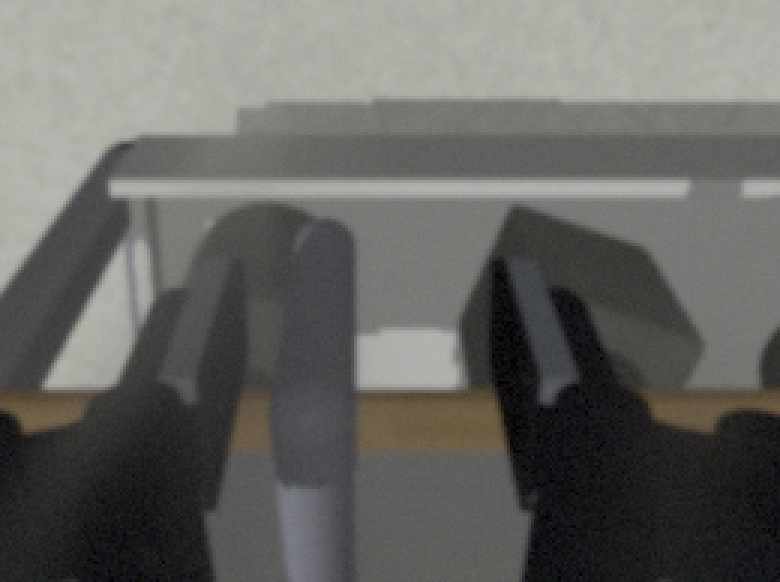

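>>> apply_moves --gripper '[0.5,0.5]' --dp '[[0,-8,0],[0,0,0]]' --delta_rot '[[0,0,0],[0,0,0]]'

```text
time: 46.32
eef_pos: [644.9, -112.0, 370.3]
tcp_rot: [-0.038, 0.999, 0.0, 0.004]
wrist_force: [0.2, -0.3, 0.7]
grip_width: 42.8
```

```bash
python3 - <<'E'
from h import *
st,_=now()
im=grab_frame('wrist');save('w35.png',im[200:344,150:370].repeat(3,0).repeat(3,1))
E
```

```text
t 46.33 tcp [ 644.9 -112.   370.3] rack [-139.4  -85.2] jaw 94.4 tilt [0.49 0.05] F [ 0.2 -0.3  0.7] w 42.8 j [-0.3   0.5   0.23  1.3   0.   -0.37]
```

View pics/w35.png

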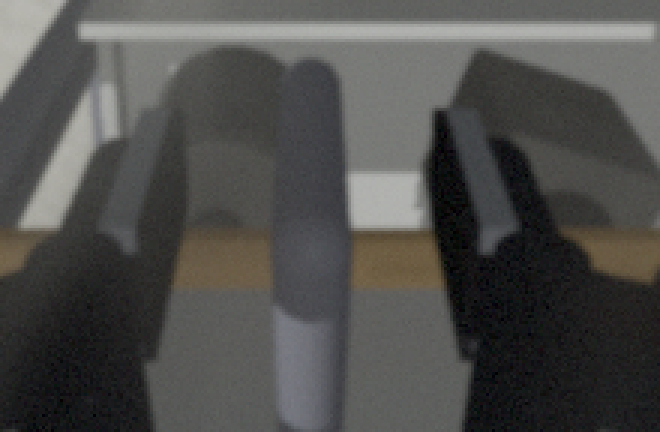

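>>> apply_moves --gripper '[0.4,0.25,0.1,0,0]' --dp '[[0,0,0],[0,0,0],[0,0,0],[0,0,0],[0,0,0]]' --delta_rot '[[0,0,0],[0,0,0],[0,0,0],[0,0,0],[0,0,0]]'

```text
time: 47.0
eef_pos: [644.8, -111.6, 370.9]
tcp_rot: [-0.038, 0.999, 0.001, 0.005]
wrist_force: [0.2, 0.3, 1.9]
grip_width: 10.6
```

Empty tray: pull faster.

>>> apply_moves --gripper '[0,0,0,0,0,0,0,0,0,0]' --dp '[[8,0,0],[18,0,0],[20,0,0],[20,0,0],[20,0,0],[20,0,0],[20,0,0],[15,0,0],[10,0,0],[6,0,0]]' --delta_rot '[[0,0,0],[0,0,0],[0,0,0],[0,0,0],[0,0,0],[0,0,0],[0,0,0],[0,0,0],[0,0,0],[0,0,0]]'

```text
time: 48.25
eef_pos: [481.9, -123.7, 370.8]
tcp_rot: [-0.038, 0.999, -0.0, 0.009]
wrist_force: [2.0, 1.5, 3.6]
grip_width: 10.7
```

>>> apply_moves --gripper '[0,0,0]' --dp '[[5,0,0],[5,0,0],[4,0,0]]' --delta_rot '[[0,0,0],[0,0,0],[0,0,0]]'

```text
time: 48.62
eef_pos: [471.5, -124.9, 370.9]
tcp_rot: [-0.039, 0.999, 0.001, 0.016]
wrist_force: [22.9, 7.8, -7.5]
grip_width: 10.7
```

```bash
python3 - <<'E'
from h import *
now()
EOF=0
E
```

```text
t 48.62 tcp [ 471.5 -124.9  370.9] rack [-313.2  -85.1] jaw 94.5 tilt [1.79 0.22] F [22.9  7.8 -7.5] w 10.7 j [-0.43  0.2  -0.23  1.12  0.02 -0.51]
```

>>> apply_moves --gripper '[0.3,0.6,0.6,0.6]' --dp '[[-2,0,0],[0,0,0],[0,0,-35],[0,0,-40]]' --delta_rot '[[0,0.6,0],[0,0.8,0],[0,0,0],[0,0,0]]'

```text
time: 49.12
eef_pos: [472.5, -124.8, 444.2]
tcp_rot: [-0.039, 0.999, 0.002, -0.002]
wrist_force: [0.9, 0.4, 0.1]
grip_width: 51.1
```

```bash
python3 - <<'E'
from h import *
plan(535,340,440,56.5)
i=grab_frame('wrist');save('w36.png',i)
E
```

```text
t 49.12 tcp [ 472.5 -124.8  444.2] rack [-312.2  -85.1] jaw 94.5 tilt [-0.2   0.24] F [0.9 0.4 0.1] w 51.1 j [-0.43  0.19 -0.04  1.35  0.   -0.5 ]
[-11.0, 50.9, 0.7] [0.0, -0.0, 4.2]
[-7.2, 51.6, 0.6] [0.0, -0.0, 4.2]
[-3.4, 52.0, 0.6] [0.0, -0.0, 4.2]
[0.5, 52.1, 0.6] [0.0, -0.0, 4.2]
[4.3, 51.9, 0.6] [0.0, -0.0, 4.2]
[8.1, 51.5, 0.6] [0.0, -0.0, 4.2]
[11.9, 50.7, 0.5] [0.0, -0.0, 4.2]
[15.6, 49.7, 0.5] [0.0, -0.0, 4.2]
[19.2, 48.4, 0.5] [0.0, -0.0, 4.2]
```

View pics/w36.png

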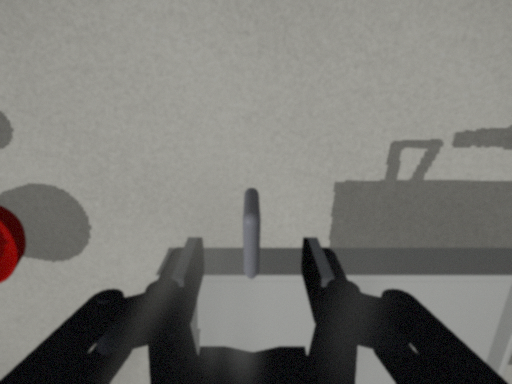

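>>> apply_moves --gripper '[1,1,1,1,1,1,1,1,1,1]' --dp '[[-11,51,0],[-7,52,0],[-3,52,0],[0,52,0],[4,52,0],[8,51,0],[12,51,10],[16,50,30],[17,46,40],[0,0,0]]' --delta_rot '[[0,0,4.2],[0,0,4.2],[0,0,4.2],[0,0,4.2],[0,0,4.2],[0,0,4.2],[0,0,4.2],[0,0,4.2],[0,0,4.2],[0,0,0]]'

```text
time: 50.42
eef_pos: [540.4, 347.9, 364.2]
tcp_rot: [0.299, 0.954, -0.004, -0.001]
wrist_force: [-1.4, -0.5, -0.6]
grip_width: 85.5
```

```bash
python3 - <<'E'
from h import *
st,_=now()
i=grab_frame('wrist');save('w37.png',i)
plan(541,347,300,56.5)
E
```

```text
t 50.42 tcp [540.4 347.9 364.2] rack [-209.1  381.2] jaw 55.2 tilt [-0.29 -0.42] F [-1.4 -0.5 -0.6] w 85.5 j [ 0.45  0.48  0.19  1.29 -0.    1.05]
t 50.48 tcp [540.6 346.7 366.1] rack [-209.   380.1] jaw 55.2 tilt [-0.17 -0.38] F [ 0.1 -0.3  0.4] w 85.3 j [ 0.44  0.48  0.19  1.29 -0.    1.05]
[-0.0, 0.5, 33.1] [-0.2, 0.0, -0.6]
[-0.1, 0.3, 33.1] [-0.2, 0.0, -0.6]
```

View pics/w37.png

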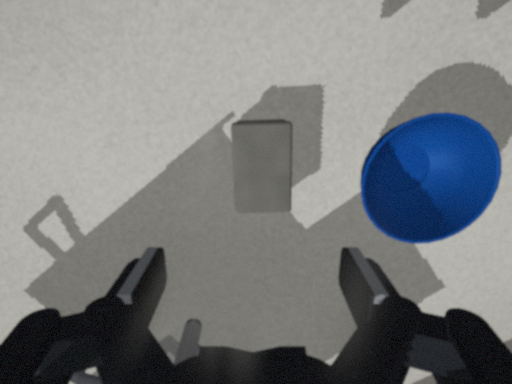

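```bash
python3 - <<'E'
from h import *
C=cam('wrist')
P=[ray(C,x,y,46)[:2] for x,y in [(232,123),(293,123),(291,212),(236,212)]]
print(np.round(P,1),np.mean(P,0),[np.round(np.linalg.norm(P[i]-P[i-1]),1) for i in range(4)],[np.round(np.degrees(np.arctan2(*(P[i]-P[i-1])[::-1])),1) for i in range(4)])
q=np.mean(P,0);plan(q[0],q[1],192,55.5)
E
```

```text
[[490.4 356.4]
 [522.8 403.3]
 [598.2 353.3]
 [566.1 306.5]] [544.3787589  354.88281176] [np.float64(90.6), np.float64(57.1), np.float64(90.5), np.float64(56.7)] [np.float64(146.6), np.float64(55.3), np.float64(-33.6), np.float64(-124.5)]
t 50.48 tcp [540.6 346.7 366.1] rack [-209.   380.1] jaw 55.2 tilt [-0.17 -0.38] F [ 0.1 -0.3  0.4] w 85.3 j [ 0.44  0.48  0.19  1.29 -0.    1.05]
[0.4, 2.5, 43.5] [-0.1, 0.0, -0.1]
[0.4, 2.4, 43.5] [-0.1, 0.0, -0.1]
[0.4, 2.4, 43.5] [-0.1, 0.0, -0.1]
[0.4, 2.3, 43.5] [-0.1, 0.0, -0.1]
```

>>> apply_moves --gripper '[1,1,1,1,1,0,0,0,0,0]' --dp '[[1,7,40],[0,0,50],[0,0,50],[0,0,25],[0,0,12],[0,0,0],[0,0,0],[0,0,0],[0,0,0],[0,0,0]]' --delta_rot '[[-0.3,0,0],[0,0,0],[0,0,0],[0,0,0],[0,0,0],[0,0,0],[0,0,0],[0,0,0],[0,0,0],[0,0,0]]'

```text
time: 51.72
eef_pos: [547.3, 347.6, 194.7]
tcp_rot: [0.3, 0.954, 0.002, 0.006]
wrist_force: [-0.1, -0.4, -2.2]
grip_width: 57.0
```

```bash
python3 - <<'E'
from h import *
st,_=now()
EOF=0
E
```

```text
t 51.73 tcp [547.3 347.6 194.7] rack [-202.3  380.4] jaw 55.1 tilt [0.69 0.  ] F [-0.1 -0.4 -2.2] w 57.0 j [ 0.44  0.59 -0.1   0.87 -0.01  1.05]
```

>>> apply_moves --gripper '[0,0,0,0,0,0]' --dp '[[0,0,-20],[0,0,-45],[0,0,-55],[0,0,-60],[0,0,-60],[0,0,-15]]' --delta_rot '[[0,0,0],[0,0,0],[0,0,0],[0,0,0],[0,0,0],[0,0,0]]'

```text
time: 52.48
eef_pos: [543.2, 347.4, 456.2]
tcp_rot: [0.299, 0.954, 0.0, 0.004]
wrist_force: [0.7, 0.5, -2.7]
grip_width: 57.0
```

```bash
python3 - <<'E'
from h import *
plan(-171,5,445,94.2,frame='r',step=45)
i=grab_frame('wrist');save('w38.png',i)
E
```

```text
t 52.48 tcp [543.2 347.4 456.2] rack [-206.3  380.5] jaw 55.2 tilt [ 0.49 -0.1 ] F [ 0.7  0.5 -2.7] w 57.0 j [ 0.44  0.48  0.42  1.51 -0.01  1.05]
[-29.4, -29.9, 1.4] [0.0, 0.1, -4.3]
[-27.0, -32.0, 1.4] [0.0, 0.1, -4.3]
[-24.5, -34.0, 1.3] [0.0, 0.1, -4.3]
[-21.9, -35.7, 1.3] [0.0, 0.1, -4.3]
[-19.1, -37.3, 1.3] [0.0, 0.1, -4.3]
[-16.2, -38.6, 1.3] [0.0, 0.1, -4.3]
[-13.3, -39.7, 1.3] [0.0, 0.1, -4.3]
[-10.2, -40.6, 1.3] [0.0, 0.1, -4.3]
[-7.1, -41.3, 1.2] [0.0, 0.1, -4.3]
```

View pics/w38.png

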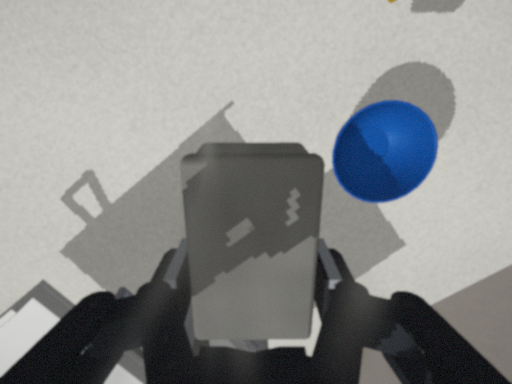

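>>> apply_moves --gripper '[0,0,0,0,0,0,0,0,0,0]' --dp '[[-29,-30,0],[-27,-32,0],[-25,-34,0],[-22,-36,0],[-19,-37,0],[-16,-39,0],[-13,-40,0],[-10,-41,0],[-7,-38,0],[0,0,0]]' --delta_rot '[[0,0,-4.3],[0,0,-4.3],[0,0,-4.3],[0,0,-4.3],[0,0,-4.3],[0,0,-4.3],[0,0,-4.3],[0,0,-4.3],[0,0,-4.3],[0,0,0]]'

```text
time: 53.78
eef_pos: [609.4, -32.5, 448.6]
tcp_rot: [-0.046, 0.999, -0.001, -0.001]
wrist_force: [-0.0, 0.8, -2.2]
grip_width: 56.8
```

```bash
python3 - <<'E'
from h import *
plan(-171,5,380,94.2,frame='r',step=45)
i=grab_frame('wrist');save('w39.png',i)
E
```

```text
t 53.77 tcp [609.4 -32.5 448.6] rack [-168.8   -3.3] jaw 95.3 tilt [-0.09 -0.11] F [-0.   0.8 -2.2] w 56.8 j [-0.19  0.41  0.29  1.45 -0.   -0.28]
[1.0, 4.2, 34.3] [-0.1, -0.0, 0.6]
[1.0, 4.2, 34.3] [-0.1, -0.0, 0.6]
```

View pics/w39.png

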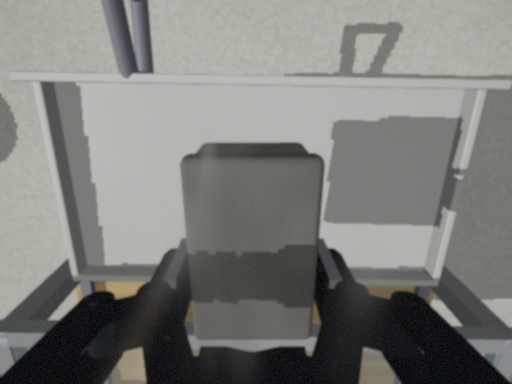

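```bash
python3 - <<'E'
from h import *
C=cam('wrist')
for u,v,z in [(250,80,214),(130,268,194),(480,92,214),(45,85,214)]: print(np.round(w2r(ray(C,u,v,z)),1))
E
```

```text
[-253.5   -5.5]
[-100.5 -105.8]
[-248.9  141.5]
[-248.2 -135.7]
```

>>> apply_moves --gripper '[0,0,0,0]' --dp '[[2,6,30],[0,0,30],[0,0,8],[0,0,0]]' --delta_rot '[[0,0,1.1],[0,0,0],[0,0,0],[0,0,0]]'

```text
time: 54.32
eef_pos: [605.7, -22.6, 378.6]
tcp_rot: [-0.037, 0.999, -0.0, -0.001]
wrist_force: [-0.1, 0.3, -2.4]
grip_width: 56.8
```

```bash
python3 - <<'E'
from h import *
now()
i=grab_frame('wrist');save('w40.png',i)
E
```

```text
t 54.33 tcp [605.7 -22.6 378.6] rack [-171.7    6.8] jaw 94.2 tilt [-0.13 -0.05] F [-0.1  0.3 -2.4] w 56.8 j [-0.17  0.41  0.11  1.27 -0.   -0.24]
```

View pics/w40.png

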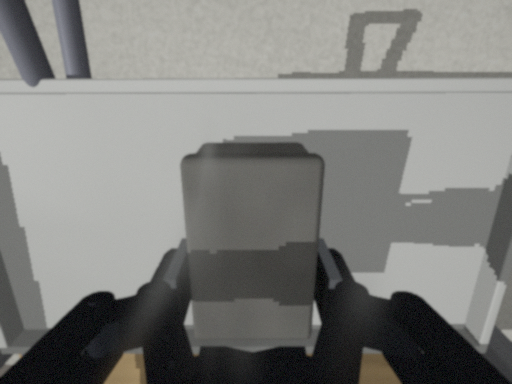

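```bash
python3 - <<'E'
from h import *
C=cam('wrist')
for u,v,z in [(250,155,230),(250,338,230),(80,332,194),(250,345,184)]: print(np.round(w2r(ray(C,u,v,z)),1))
E
```

```text
[-227.2    5.7]
[-135.3    5.4]
[-104.2 -103.4]
[-83.1   4.8]
```

Box spans x −227…−135, tray inside −250…−95: fine. Set it down.

>>> apply_moves --gripper '[0,0]' --dp '[[0,0,6],[0,0,0]]' --delta_rot '[[0,0,0],[0,0,0]]'

```text
time: 54.62
eef_pos: [606.1, -22.6, 374.0]
tcp_rot: [-0.037, 0.999, -0.001, 0.0]
wrist_force: [-0.4, 0.4, -3.0]
grip_width: 57.0
```

>>> apply_moves --gripper '[0,0]' --dp '[[0,0,4],[0,0,0]]' --delta_rot '[[0,0,0],[0,0,0]]'

```text
time: 54.88
eef_pos: [606.4, -22.7, 370.8]
tcp_rot: [-0.037, 0.999, -0.001, 0.001]
wrist_force: [0.9, 0.5, -1.7]
grip_width: 56.8
```

>>> apply_moves --gripper '[1,1,1,1,1,1,0,0,0,0]' --dp '[[0,0,0],[0,0,0],[0,0,-40],[0,0,-40],[40,-22,0],[45,-23,0],[45,-23,0],[45,-23,0],[0,0,0],[0,0,0]]' --delta_rot '[[0,0,0],[0,0,0],[0,0,0],[0,0,0],[0,0,0],[0,0,0],[0,0,0],[0,0,0],[0,0,0],[0,0,0]]'

```text
time: 56.12
eef_pos: [434.3, -128.7, 453.2]
tcp_rot: [-0.037, 0.999, -0.002, 0.002]
wrist_force: [-0.3, -0.3, -0.6]
grip_width: 12.2
```

```bash
python3 - <<'E'
from h import *
plan(-343,-84,362,94.2,frame='r',step=45)
C=cam('wrist')
i=grab_frame('wrist');save('w41.png',i)
t=grab_frame('top');save('t41.png',cv2.resize(t[120:260,180:340],None,fx=4,fy=4,interpolation=2))
E
```

```text
t 56.12 tcp [ 434.3 -128.7  453.2] rack [-350.7  -86. ] jaw 94.2 tilt [ 0.29 -0.2 ] F [-0.3 -0.3 -0.6] w 12.2 j [-0.47  0.12 -0.1   1.34 -0.   -0.54]
[-2.4, 0.8, 30.4] [-0.1, 0.1, 0.0]
[-2.5, 0.8, 30.4] [-0.1, 0.1, 0.0]
[-2.5, 0.7, 30.4] [-0.1, 0.1, 0.0]
```

View pics/w41.png

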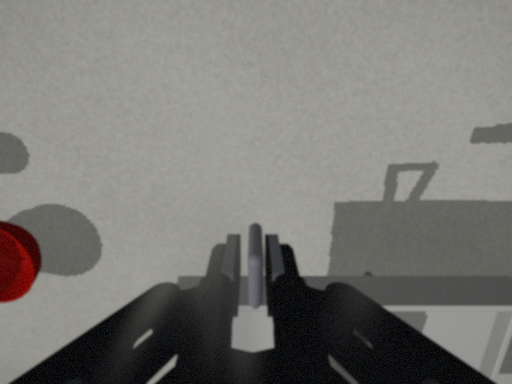

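View pics/t41.png

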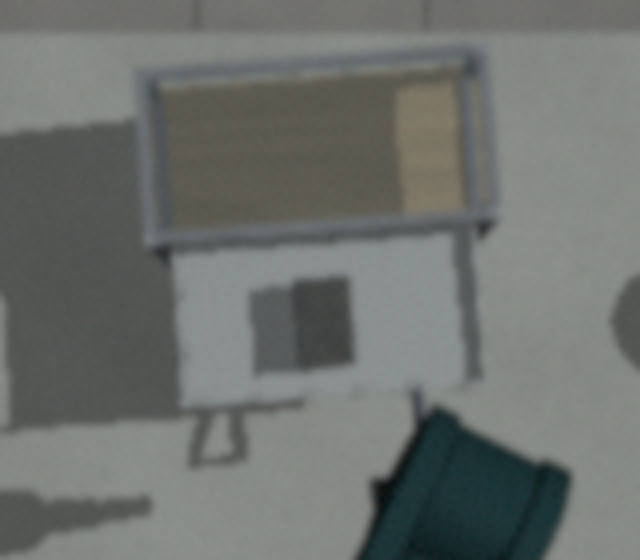

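>>> apply_moves --gripper '[0,0,0,0,0]' --dp '[[0,1,20],[0,0,35],[0,0,35],[0,0,0],[0,0,0]]' --delta_rot '[[0,0,0],[0,0,0],[0,0,0],[0,0,0],[0,0,0]]'

```text
time: 56.85
eef_pos: [438.9, -126.0, 361.3]
tcp_rot: [-0.04, 0.999, -0.002, 0.003]
wrist_force: [0.1, -0.8, -0.2]
grip_width: -0.1
```

```bash
python3 - <<'E'
from h import *
now()
i=grab_frame('wrist');save('w42.png',i)
E
```

```text
t 56.85 tcp [ 438.9 -126.   361.3] rack [-345.8  -83.7] jaw 94.6 tilt [ 0.31 -0.2 ] F [ 0.1 -0.8 -0.2] w -0.1 j [-0.46  0.16 -0.3   1.1  -0.   -0.54]
```

View pics/w42.png

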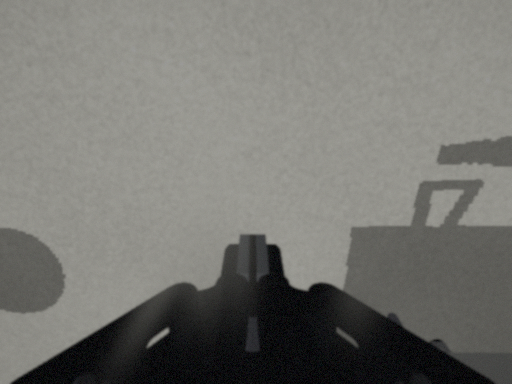

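>>> apply_moves --gripper '[0,0,0,0,0,0,0,0,0,0]' --dp '[[-7,0,0],[-7,0,0],[-6,0,0],[-8,0,0],[-12,0,0],[-16,0,0],[-18,0,0],[-18,0,0],[-18,0,0],[-18,0,0]]' --delta_rot '[[0,0,0.4],[0,0,0],[0,0,0],[0,0,0],[0,0,0],[0,0,0],[0,0,0],[0,0,0],[0,0,0],[0,0,0]]'

```text
time: 58.15
eef_pos: [575.4, -115.9, 363.4]
tcp_rot: [-0.036, 0.999, -0.002, 0.003]
wrist_force: [-2.8, -2.2, 2.5]
grip_width: -0.1
```

```bash
python3 - <<'E'
from h import *
now()
E
```

```text
t 58.15 tcp [ 575.4 -115.9  363.4] rack [-209.   -83.8] jaw 94.1 tilt [ 0.34 -0.27] F [-2.8 -2.2  2.5] w -0.1 j [-0.34  0.38  0.02  1.2  -0.   -0.41]
```

>>> apply_moves --gripper '[0,0,0,0,0,0]' --dp '[[-13,0,0],[-12,0,0],[-10,0,0],[-8,0,0],[-6,0,0],[-5,0,0]]' --delta_rot '[[0,0,0],[0,0,0],[0,0,0],[0,0,0],[0,0,0],[0,0,0]]'

```text
time: 58.9
eef_pos: [629.5, -111.4, 363.1]
tcp_rot: [-0.036, 0.999, -0.003, -0.005]
wrist_force: [-53.9, -6.7, 28.3]
grip_width: -0.1
```

```bash
python3 - <<'E'
from h import *
now()
s=grab_frame('scene');save('s43.png',cv2.resize(s[80:230,170:350],None,fx=4,fy=4,interpolation=2))
E
```

```text
t 58.90 tcp [ 629.5 -111.4  363.1] rack [-154.7  -83.4] jaw 94.1 tilt [-0.51 -0.41] F [-53.9  -6.7  28.3] w -0.1 j [-0.3   0.48  0.18  1.28 -0.01 -0.37]
```

View pics/s43.png

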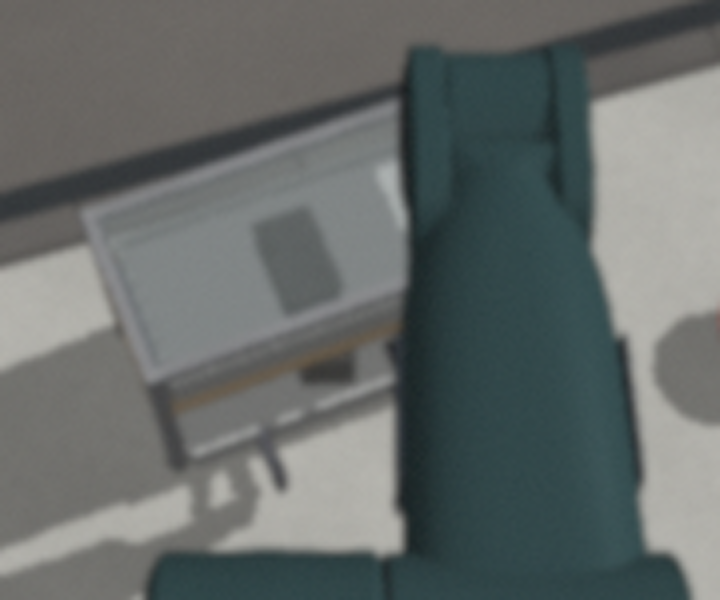

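>>> apply_moves --gripper '[0,0,0,0,0,0,0,0,0,0]' --dp '[[12,0,0],[15,0,-25],[20,50,-25],[0,60,0],[0,55,0],[0,0,50],[0,0,55],[0,0,50],[0,0,20],[0,0,0]]' --delta_rot '[[-0.3,-0.5,0],[0,0,0],[0,0,0],[0,0,0],[0,0,0],[0,0,0],[0,0,0],[0,0,0],[0,0,0],[0,0,0]]'

```text
time: 60.2
eef_pos: [572.0, 55.7, 237.7]
tcp_rot: [-0.035, 0.999, 0.001, 0.005]
wrist_force: [-0.3, 0.1, 0.5]
grip_width: -0.3
```

```bash
python3 - <<'E'
from h import *
now()
i=grab_frame('wrist');save('w44.png',i)
E
```

```text
t 60.20 tcp [572.   55.7 237.7] rack [-199.5   87.5] jaw 94.0 tilt [0.52 0.13] F [-0.3  0.1  0.5] w -0.3 j [-0.05  0.44 -0.25  0.87  0.   -0.12]
```

View pics/w44.png

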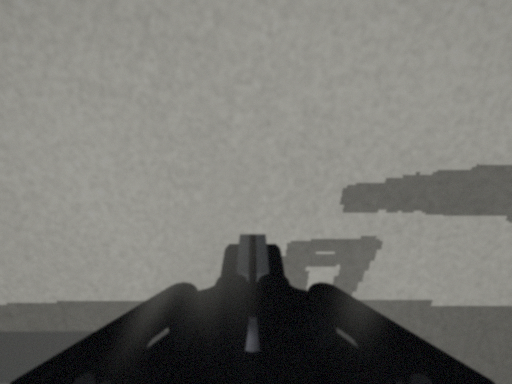

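Press the lower tray once more to confirm it is on its stop.

>>> apply_moves --gripper '[0,0,0,0,0]' --dp '[[-8,0,8],[-6,0,0],[-5,0,0],[-5,0,0],[-4,0,0]]' --delta_rot '[[0,0.3,0],[0,0,0],[0,0,0],[0,0,0],[0,0,0]]'

```text
time: 60.88
eef_pos: [596.6, 57.4, 232.5]
tcp_rot: [-0.035, 0.999, -0.0, -0.004]
wrist_force: [-25.7, -4.6, 17.5]
grip_width: 0.0
```

```bash
python3 - <<'E'
from h import *
now()
E
```

```text
t 60.88 tcp [596.6  57.4 232.5] rack [-174.8   87.3] jaw 94.0 tilt [-0.51 -0.06] F [-25.7  -4.6  17.5] w 0.0 j [-0.04  0.49 -0.18  0.91 -0.   -0.11]
```

>>> apply_moves --gripper '[0,0,0.5,0.5,0.5,0.5]' --dp '[[8,0,0],[5,0,-40],[0,0,-40],[-15,-1,-5],[-14,0,0],[0,0,0]]' --delta_rot '[[0,-0.4,0],[0,0,0],[0,0,0],[0,0,0],[0,0,0],[0,0,0]]'

```text
time: 61.62
eef_pos: [613.4, 57.5, 322.5]
tcp_rot: [-0.035, 0.999, -0.0, 0.001]
wrist_force: [-0.1, 0.6, 0.9]
grip_width: 42.6
```

```bash
python3 - <<'E'
from h import *
now()
im=grab_frame('wrist');save('w45.png',im[150:344,130:390].repeat(3,0).repeat(3,1))
E
```

```text
t 61.62 tcp [613.4  57.5 322.5] rack [-158.1   86.2] jaw 94.0 tilt [ 0.14 -0.02] F [-0.1  0.6  0.9] w 42.6 j [-0.04  0.45  0.02  1.14 -0.   -0.11]
```

View pics/w45.png

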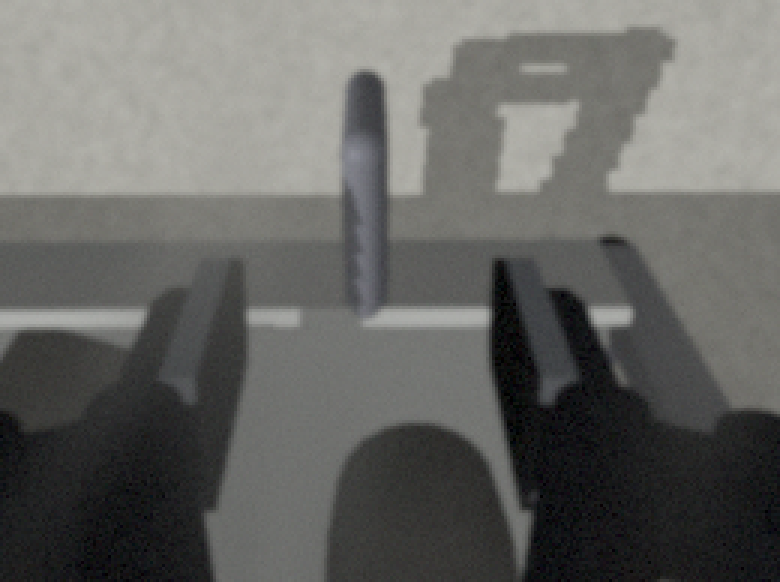

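>>> apply_moves --gripper '[0.5,0.5,0.5,0.5,0.25,0.1,0,0]' --dp '[[0,0,35],[0,0,40],[0,0,15],[0,0,0],[0,0,0],[0,0,0],[0,0,0],[0,0,0]]' --delta_rot '[[0,0,0],[0,0,0],[0,0,0],[0,0,0],[0,0,0],[0,0,0],[0,0,0],[0,0,0]]'

```text
time: 62.68
eef_pos: [610.9, 56.9, 232.0]
tcp_rot: [-0.035, 0.999, -0.001, 0.002]
wrist_force: [2.6, -0.4, -10.0]
grip_width: 10.5
```

```bash
python3 - <<'E'
from h import *
st,M=now();print('gp',st['eef_pos']+155*M[:,2])
E
```

```text
t 62.67 tcp [610.9  56.9 232. ] rack [-160.6   85.8] jaw 94.0 tilt [ 0.2  -0.14] F [  2.6  -0.4 -10. ] w 10.5 j [-0.04  0.51 -0.14  0.91 -0.   -0.11]
gp [611.46022293  56.51538857  77.03995317]
```

>>> apply_moves --gripper '[0,0,0,0]' --dp '[[6,0,0],[5,0,0],[4,0,0],[0,0,0]]' --delta_rot '[[0,0,0],[0,0,0],[0,0,0],[0,0,0]]'

```text
time: 63.18
eef_pos: [594.6, 55.7, 232.0]
tcp_rot: [-0.035, 0.999, -0.001, 0.002]
wrist_force: [-0.8, -1.7, -8.0]
grip_width: 10.3
```

```bash
python3 - <<'E'
from h import *
st,M=now();print('gp',st['eef_pos']+155*M[:,2])
E
```

```text
t 63.17 tcp [594.6  55.7 232. ] rack [-176.9   85.8] jaw 94.0 tilt [ 0.18 -0.16] F [-0.8 -1.7 -8. ] w 10.3 j [-0.04  0.48 -0.19  0.89 -0.   -0.11]
gp [595.12092619  55.25985372  77.03175767]
```

>>> apply_moves --gripper '[0.2,0.4,0.4,0.5,0.5,0.5,0.5,0.5,0.5,0.5]' --dp '[[0,0,0],[0,0,0],[0,0,-30],[0,0,-55],[0,0,-60],[0,0,-60],[-10,-50,0],[-14,-55,0],[-14,-55,0],[0,0,0]]' --delta_rot '[[0,0,0],[0,0,0],[0,0,0],[0,0,0],[0,0,0],[0,0,0],[0,0,0],[0,0,0],[0,0,0],[0,0,0]]'

```text
time: 64.42
eef_pos: [644.1, -104.0, 449.7]
tcp_rot: [-0.036, 0.999, -0.002, 0.007]
wrist_force: [-0.1, 0.2, -0.5]
grip_width: 42.5
```

```bash
python3 - <<'E'
from h import *
plan(644,-112,370,94.2)
i=grab_frame('wrist');save('w46.png',i)
E
```

```text
t 64.42 tcp [ 644.1 -104.   449.7] rack [-139.5  -77.1] jaw 94.1 tilt [ 0.77 -0.2 ] F [-0.1  0.2 -0.5] w 42.5 j [-0.28  0.49  0.42  1.49  0.   -0.36]
[0.9, -3.8, 39.9] [-0.1, 0.4, -0.0]
[0.6, -3.9, 39.9] [-0.1, 0.4, -0.0]
```

View pics/w46.png

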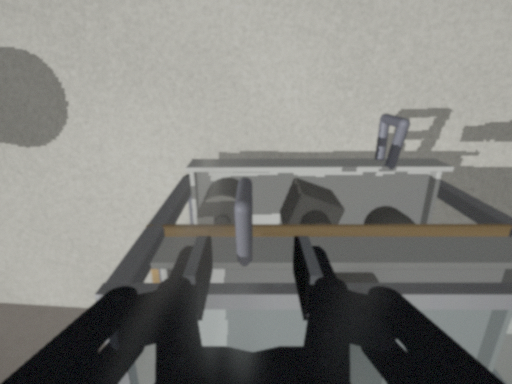

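>>> apply_moves --gripper '[0.5,0.5,0.5,0.5,0.5]' --dp '[[0,-8,0],[0,0,30],[0,0,35],[0,0,13],[0,0,0]]' --delta_rot '[[0,0.6,0],[0,0,0],[0,0,0],[0,0,0],[0,0,0]]'

```text
time: 65.1
eef_pos: [644.0, -107.5, 373.0]
tcp_rot: [-0.039, 0.999, -0.002, 0.002]
wrist_force: [-1.1, -0.5, 1.4]
grip_width: 42.8
```

```bash
python3 - <<'E'
from h import *
now()
im=grab_frame('wrist');save('w47.png',im[200:344,150:370].repeat(3,0).repeat(3,1))
E
```

```text
t 65.10 tcp [ 644.  -107.5  373. ] rack [-140.   -80.6] jaw 94.5 tilt [ 0.26 -0.26] F [-1.1 -0.5  1.4] w 42.8 j [-0.29  0.49  0.23  1.3  -0.   -0.37]
```

View pics/w47.png

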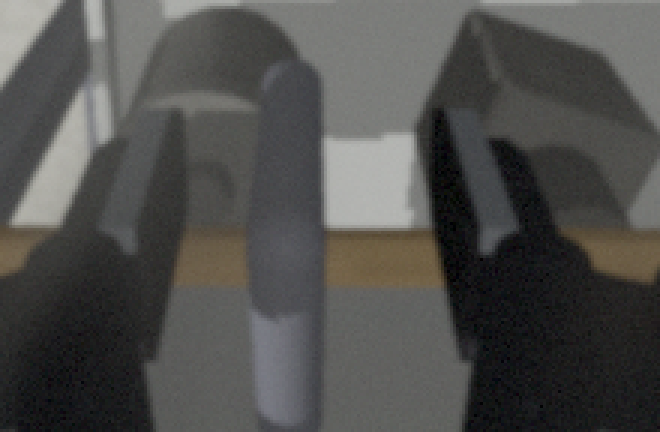

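>>> apply_moves --gripper '[0.5,0.5,0.25,0.1,0,0]' --dp '[[0,-4,0],[0,0,0],[0,0,0],[0,0,0],[0,0,0],[0,0,0]]' --delta_rot '[[0,0,0],[0,0,0],[0,0,0],[0,0,0],[0,0,0],[0,0,0]]'

```text
time: 65.9
eef_pos: [644.7, -111.0, 376.7]
tcp_rot: [-0.04, 0.999, -0.002, 0.005]
wrist_force: [0.3, 0.4, -0.1]
grip_width: 9.9
```

```bash
python3 - <<'E'
from h import *
st,M=now();print('gp',st['eef_pos']+155*M[:,2])
E
```

```text
t 65.90 tcp [ 644.7 -111.   376.7] rack [-139.4  -84.1] jaw 94.5 tilt [ 0.53 -0.17] F [ 0.3  0.4 -0.1] w 9.9 j [-0.29  0.49  0.24  1.31 -0.   -0.37]
gp [ 646.18809758 -111.41309248  221.70131962]
```

>>> apply_moves --gripper '[0,0,0,0]' --dp '[[6,0,0],[5,0,0],[3,0,0],[0,0,0]]' --delta_rot '[[0,0,0],[0,0,0],[0,0,0],[0,0,0]]'

```text
time: 66.4
eef_pos: [629.8, -112.1, 376.7]
tcp_rot: [-0.04, 0.999, -0.002, 0.005]
wrist_force: [1.1, 0.4, -1.9]
grip_width: 10.6
```

```bash
python3 - <<'E'
from h import *
st,M=now();print('gp',st['eef_pos']+155*M[:,2])
E
```

```text
t 66.40 tcp [ 629.8 -112.1  376.7] rack [-154.4  -84.2] jaw 94.5 tilt [ 0.57 -0.15] F [ 1.1  0.4 -1.9] w 10.6 j [-0.3   0.47  0.2   1.29  0.   -0.38]
gp [ 631.36743485 -112.51672545  221.69033948]
```

15 mm. Release, retreat clear and check.

>>> apply_moves --gripper '[0.2,0.4,0.4,0.4,0.4,0.4,0.4,0.4,0.4]' --dp '[[0,0,0],[0,0,0],[0,0,-30],[0,0,-45],[40,0,0],[50,0,0],[55,0,0],[50,0,0],[0,0,0]]' --delta_rot '[[0,0,0],[0,0,0],[0,0,0],[0,0,0],[0,0,0],[0,0,0],[0,0,0],[0,0,0],[0,0,0]]'

```text
time: 67.53
eef_pos: [430.2, -127.8, 452.6]
tcp_rot: [-0.04, 0.999, -0.003, 0.006]
wrist_force: [1.1, 0.0, -0.9]
grip_width: 34.6
```

```bash
python3 - <<'E'
from h import *
st,_=now()
i=grab_frame('wrist');save('w48.png',i);t=grab_frame('top');s=grab_frame('scene')
save('ts48.png',np.hstack([cv2.resize(t[120:270,90:410],None,fx=1.25,fy=1.25),cv2.resize(s[80:230,90:410],None,fx=1.25,fy=1.25)]).repeat(1,0))
save('s48.png',cv2.resize(s[80:230,170:350],None,fx=4,fy=4,interpolation=2))
E
```

```text
t 67.53 tcp [ 430.2 -127.8  452.6] rack [-354.7  -84.9] jaw 94.6 tilt [ 0.74 -0.34] F [ 1.1  0.  -0.9] w 34.6 j [-0.47  0.11 -0.11  1.33  0.   -0.55]
```

View pics/w48.png

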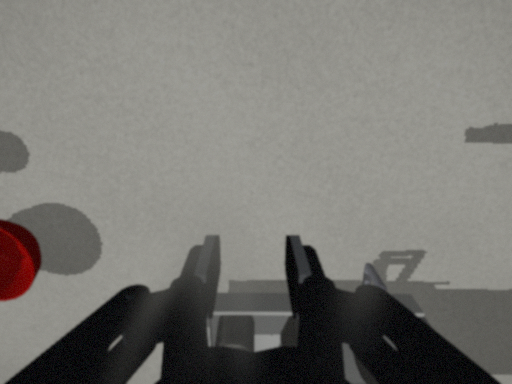

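View pics/ts48.png

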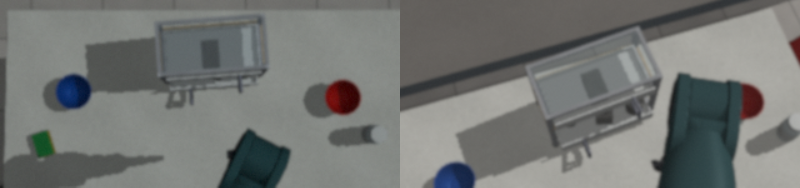

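View pics/s48.png

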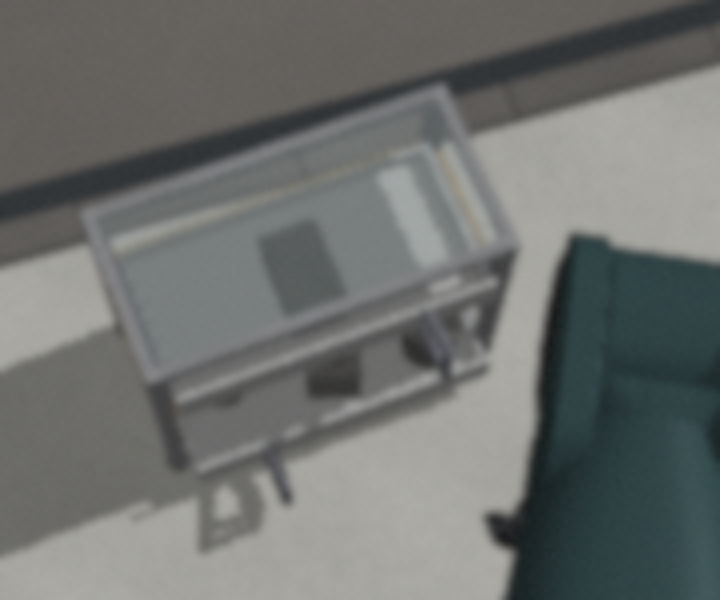

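```bash
python3 - <<'E'
from h import *
t=grab_frame('top');save('t49.png',cv2.convertScaleAbs(cv2.resize(t,None,fx=1.5,fy=1.5,interpolation=2),alpha=1.5))
E
```

```text
(no output)
```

View pics/t49.png

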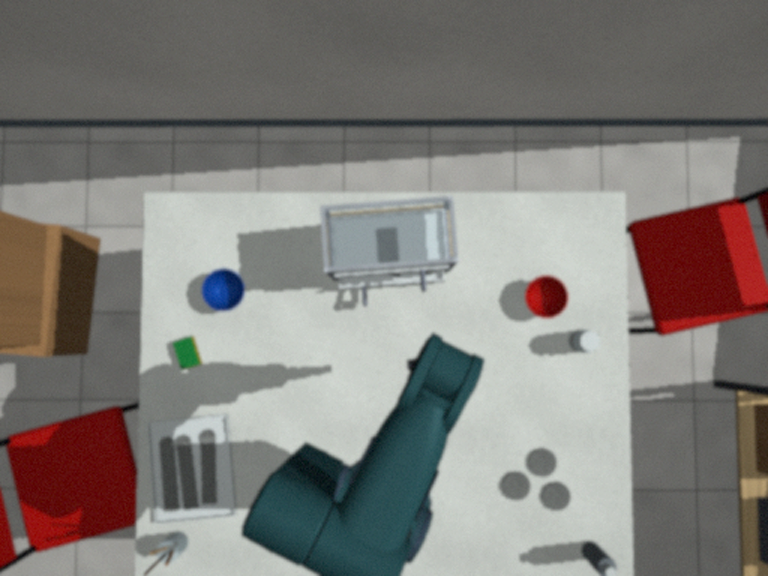

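```bash
python3 -c "
from h import *
now(); print(order.sign_off())"
```

```text
t 67.72 tcp [ 433.6 -128.2  451.8] rack [-351.3  -85.5] jaw 94.7 tilt [ 0.73 -0.31] F [ 0.2  0.  -0.6] w 34.1 j [-0.47  0.12 -0.11  1.33  0.   -0.55]
the job is handed in; nothing more can be done
None
```

The job is done and handed in at 67.7 s. Four pieces were there: the vase, bottle and jar stand on the lower tray, and the trinket box on the upper tray.

- **Trays home:** With everything loaded, I pushed the upper tray to its stop, then pressed the lower one again. It stalled at the same point as before, x about 596 mm, so both were home together and nothing fouled.
- **Trays eased out:** The gripped handles moved about 16 mm on the lower tray and 15 mm on the upper.
- **Last pictures:** No coated piece is left on the table. The bowls, sponge and paint jar look where they were, the box lies flat, and the bottle and jar stand upright. The vase is mostly hidden under the board in the last view. It showed in the view just before the final upper pull, with nothing amiss.

**What went wrong:**
- **Wrist force:** One badly centred grip on the lower handle read 117 N against the 120 N limit. I released it at once, but readings come only at the end of a call, so a brief higher peak cannot be ruled out.
- **Jar:** I first took it for a low piece, so the lower tray was closed and reopened to load it.
- **Trinket box:** It was knocked aside during the run, so I measured it again before picking it up.

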